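# Load the jar mixer through its hatch

## Task

Load the jar mixer: put every capped jar that stands on the bench into the carousel pocket of its own colour, turning the carousel by the square knob so that the right pocket lies under the open hatch each time. When all the jars stand in their pockets, turn the white pocket, which stays empty, to the hatch, and last of all swing the hatch down and press it until its catch holds it shut; leave the pliers and tweezers where they lie.

Things in the scene. Friction and masses are not known exactly. Their poses are not given: they have to be found in the camera images.
- mixer: the jar mixer, fixed: round grey base 224 mm across, 20 mm high, with clear guard walls (front one at its own -x, 105 mm high) and a clear roof, top 109 mm above the bench, over the carousel. The roof's one opening, the hatch opening, reaches from 30 to 105 mm from the carousel axis towards -x and 60 mm to each side (own y). Origin on the carousel axis at bench height, z up
- carousel (a joint): angle of the carousel (rad), positive anticlockwise seen from above, limits -6.3 and 6.3; light friction (about 0.04 N m), it stays where it is left. At 0 the white pocket is at the load point; at +1.57 the yellow one, at 3.14 (or -3.14) the blue one, at -1.57 the red one
- knob_top (a point): centre of the top face of the carousel's black square knob, on the carousel axis 140 mm above the bench; the knob is 28 x 28 mm and 26 mm high (114 to 140 mm above the bench), its sides lie along this point's x and y, which turn with the carousel
- load_point (a point): fixed point of the mixer under the middle of the hatch opening, at the height of the pocket floors (29 mm above the bench), 70 mm from the carousel axis towards the mixer's own -x; axes as the mixer's
- pocket_white (a point): centre of the floor of the white pocket on the carousel: a round cup with a 12 mm high white rim, 56 mm inside and 62 mm outside diameter, 70 mm from the carousel axis; at joint carousel = 0 it is at the load point. No jar belongs in it. Turns with the carousel
- pocket_red (a point): centre of the floor of the red pocket on the carousel: a round cup with a 12 mm high red rim, 56 mm inside and 62 mm outside diameter, 70 mm from the carousel axis. Turns with the carousel
- pocket_blue (a point): centre of the floor of the blue pocket on the carousel: a round cup with a 12 mm high blue rim, 56 mm inside and 62 mm outside diameter, 70 mm from the carousel axis. Turns with the carousel
- pocket_yellow (a point): centre of the floor of the yellow pocket on the carousel: a round cup with a 12 mm high yellow rim, 56 mm inside and 62 mm outside diameter, 70 mm from the carousel axis. Turns with the carousel
- hatch (a joint): angle of the hatch (rad): 0 shut, flat over the opening; 2.2 fully open, leaning outward past upright, where it stays by its weight. Pushed inward past upright (below 1.57) it sinks softly by itself and rests on a sprung ball catch, about 0.2 rad open; pressing down with about 10 N at its pad takes it past the catch to 0, where the catch holds it
- hatch_hinge (a point): fixed, middle of the hatch's hinge axis: 112 mm above the bench, 110 mm from the carousel axis towards the mixer's own -x, the axis along the mixer's y; axes as the mixer's
- hatch_edge (a point): middle of the free edge of the hatch, an orange-framed plate 80 mm long from hinge to free edge, 116 mm wide, 5 mm thick, 0.12 kg; moves with the hatch. Shut, it points from the hinge towards the knob
- hatch_pad (a point): top (outer face) of the hatch's dark press pad, 62 mm from the hinge on the middle line; moves with the hatch; when shut it is 116 mm above the bench
- jar_red: jar, upright, white body 46 mm across and 44 mm high under a ribbed red screw cap 48 mm across (the cap is from 44 to 70 mm height), 70 mm high in all, about 0.2 kg, bottom-heavy, also a thin red stripe on its label; origin at the centre of its underside, z up. Loose on the bench (absent in some starts). Best gripped on the cap; a pipe runs along the wall left of the jars (y about 0.37)
- jar_blue: jar, upright, white body 46 mm across and 44 mm high under a ribbed blue screw cap 48 mm across (the cap is from 44 to 70 mm height), 70 mm high in all, about 0.2 kg, bottom-heavy, also a thin blue stripe on its label; origin at the centre of its underside, z up. Loose on the bench (absent in some starts). Best gripped on the cap; a pipe runs along the wall left of the jars (y about 0.37)
- jar_yellow: jar, upright, white body 46 mm across and 44 mm high under a ribbed yellow screw cap 48 mm across (the cap is from 44 to 70 mm height), 70 mm high in all, about 0.2 kg, bottom-heavy, also a thin yellow stripe on its label; origin at the centre of its underside, z up. Loose on the bench (absent in some starts). Best gripped on the cap; a pipe runs along the wall left of the jars (y about 0.37)
- pliers: bystander: flat pliers with red handles lying on the bench, 43 x 151 x 11 mm; to be left alone
- tweezers: bystander: long steel tweezers lying on the bench, 20 x 174 x 9 mm; to be left alone

How it is judged:
On the way, in this order (a step that is already met when the one before it is completed fails the run):
1. every jar on the bench stands in the pocket of its own colour (horizontal distance between jar_red and pocket_red below 0.01 m and z of jar_red in the frame of pocket_red between -0.006 and 0.006 m and angle between each of jar_red, jar_blue, jar_yellow's own z axis and vertical below 0.1 rad and horizontal distance between jar_blue and pocket_blue below 0.01 m and z of jar_blue in the frame of pocket_blue between -0.006 and 0.006 m and horizontal distance between jar_yellow and pocket_yellow below 0.01 m and z of jar_yellow in the frame of pocket_yellow between -0.006 and 0.006 m), for 0.2 s.
2. the empty white pocket is at the hatch (all of step 1 and horizontal distance between pocket_white and load_point below 0.018 m), for 0.2 s.
3. the hatch is pressed shut (value of joint hatch below 0.05 rad), for 0.2 s.
At the end, for the whole second after the job is handed in: every jar stands upright (within 0.1 rad) on the floor of the pocket of its own colour (within 10 mm of its centre, 6 mm in height), the white pocket is within 18 mm of the load point, the hatch is shut within 0.05 rad, and all is at rest (all of step 2 and value of joint hatch below 0.05 rad and velocity of joint carousel between -0.05 and 0.05 rad/s and linear speed of each of jar_red, jar_blue, jar_yellow below 0.02 m/s); the robot touches nothing.
It fails at once if the pliers are shifted by more than 40 mm (distance of pliers from where it was at the start of the episode above 0.04 m).
It fails at once if the tweezers are shifted by more than 40 mm (distance of tweezers from where it was at the start of the episode above 0.04 m).
Of jar_red, jar_blue, jar_yellow only 2 to 3 are there at a start; the rules pass over those that are not, and their reading is None.
At some moment in a run one of jar_red, jar_blue, jar_yellow may be knocked a few centimetres aside while the robot is not near it.
It also fails if it takes over 210 s, if anything falls off the work surface, if the arm or the gripper's body presses on something with over 40 N, if the wrist force passes 120 N, or if a joint passes its speed limit or range.

## Robot

A 6-joint arm with a two-finger parallel gripper is mounted at the origin on a cart in front of the work surface, level with it; the furniture and walls round the work are solid. World frame = base frame: x ahead of the robot, y to its left, z up, the work surface at z = 0. Lengths are in m, angles in rad, forces in N, time in s.
With the tool pointing down it reaches from about 0.325 to 0.85 m from the base axis. Payload 4.4 kg.
Tool frame: the origin (TCP) lies at the very end of the fingers, on their centre line; the grasp point (between the pads) lies 19 mm behind it; y points along the fingers, x is the direction in which the jaws open and shut, and the axes are right-handed (so a half turn about y gives the same grasp; the last joint's range is limited). The gripper opens to 94 mm and grips with 3 to 60 N. Pads are 16 mm wide; open, the fingers measure 119 mm over their backs; the gripper's body (75 mm by 177 mm) begins 78 mm behind the grasp point.
Start: joints at [-1.407, 0.207, 1.542, -0, 1.393, -0.15], TCP at [0.177, -0.547, 0.174] pointing down, gripper open.
Joint ranges: [-2.73, 2.73], [-0.86, 2.22], [0.23, 2.46], [-1.11, 4.25], [0.08, 2.63], [-2.82, 2.82]. Speed limits (rad/s): [2.79, 2.79, 3.14, 3.14, 3.14, 3.14].

## Interface

Orientations are given as a unit quaternion [w, x, y, z].
In Python, from bench import manip gives the robot as it stands.
- The arm moves only by the tool step_arm, never from a script. Its argument "steps" is a list that holds one entry, the list of rows, each a list of 5 numbers: the shift along the world's x, y, z in cm, then the turn about the world's z in rad, then the gripper's target within -1 to 1 (fully open at 1, half-way at 0, shut at -1). A call has 1 to 8 rows; each row shifts and turns the pose as measured when the row begins; what a row does not reach is not made up. A row lasts 1/10 s, in which the tool goes at most 50 mm and 8.59 degrees, less where a joint would pass 70% of its speed; a pose out of reach is approached as far as the arm can. A call is refused whole if a number of a shift passes 5 or a number of a turn 0.15, either way. A call with a gripper value outside its range is refused whole. The fingers move at their own pace and stop on an object; the grip force is fixed at half the most. Time passes only in rows, so rows that do not move let the fingers close. It gives the time, the measured TCP pose, the force and the opening at its end, in the units of the state.
- manip.state(): the state, without advancing time (a new reading comes with each control period).
- manip.read_camera(name): name is "side" or "top"; returns a dict with "image" (384x512x3 uint8, blue, green, red), "fx", "fy", "cx", "cy" (pixels), "eye" and "attitude" of the camera in the world. Camera axes: x right, y up, looking along -z (the intrinsics and any distortion apply to the point x, -y, -z); pixel columns grow to the right and rows downward; lengths in m; the calibration is good to about 2 mm. A picture is of the moment at which its call begins. There is no depth.
- manip.sign_off(): hands the job in, once; it reports no verdict.
The state is a dict: "time_s": time; "q": joint angles; "dq": joint speeds; "joint_efforts": joint torques, N m; "position": TCP position; "orientation": TCP orientation; "force": force on the tool from outside, world axes, zero at the start; "torque": the same for the moment, N m; "finger_gap": opening from 0.0 (shut) to 1.0 (fully open).
Only numpy, scipy, OpenCV 4.12 (cv2) and the standard library are available. Lean on these libraries where they do the work, as an engineer would, in place of code of your own. Each camera call takes 0.05 s, during which the arm holds its last target. There are 200 camera calls.

## Working session

There is one attempt and no reset: what is moved stays moved. The work goes in short steps, Python scripts to look and compute and a tool call to move; the robot and the scene stay as the last step left them, time stands still between calls to the robot, and variables do not carry over. Pictures are saved under pics/ and viewed, about 12 in all and at most 16, crops included, and the job is handed in when it is done.

Besides the shell and the picture viewer there is one more tool, called after "Call:" by a JSON object that holds its "api" and its "payload", one argument or row to a line. step_arm: Moves the arm, as the interface text tells. Its arguments: {"type":"object","properties":{"steps":{"type":"array","items":{"type":"array","items":{"type":"array","items":{"type":"number"}}}}},"required":["steps"]}

```bash
mkdir -p pics
cat > h.py <<'E'
from bench import manip
import numpy as np, cv2
from scipy.spatial.transform import Rotation as R
def cam(n,save=None):
    c=manip.read_camera(n)
    if save: cv2.imwrite('pics/'+save,c['image'])
    return c
def rot(c):
    a=np.array(c['attitude'],float)
    return a if a.shape==(3,3) else R.from_quat(a[[1,2,3,0]]).as_matrix()
def ray(c,u,v,z):
    d=rot(c)@np.array([(u-c['cx'])/c['fx'],-(v-c['cy'])/c['fy'],-1]); e=np.array(c['eye'])
    return e+d*(z-e[2])/d[2]
def proj(c,p):
    q=rot(c).T@(np.array(p)-np.array(c['eye'])); return c['cx']+c['fx']*q[0]/-q[2], c['cy']-c['fy']*q[1]/-q[2]
E
python3 - <<'E'
from h import *
for n in('top','side'):
    c=cam(n,n+'0.png'); print({k:v for k,v in c.items() if k!='image'})
print(manip.state())
E
```

```text
{'fx': 404.50521253176413, 'fy': 404.50521253176413, 'cx': 259.0442128436208, 'cy': 190.55951168689768, 'eye': array([ 4.20053716e-01, -6.45384227e-04,  1.26651392e+00]), 'attitude': array([-0.70433044, -0.03045333,  0.03618938,  0.70829482])}
{'fx': 413.80731291808667, 'fy': 413.80731291808667, 'cx': 244.90336273015475, 'cy': 189.24655954164, 'eye': array([ 0.24013288, -0.73707248,  0.57063764]), 'attitude': array([ 0.85274737,  0.48432419, -0.09822703, -0.16912556])}
{'time_s': 0.1, 'q': array([-1.40748496e+00,  2.07354061e-01,  1.54275666e+00,  1.45585011e-05,
        1.39351900e+00, -1.50482515e-01]), 'dq': array([-9.05787523e-04, -1.68530096e-03, -3.32322984e-03,  1.36419957e-03,
       -9.49435893e-05,  4.29989074e-05]), 'joint_efforts': array([ 2.12571388e-05, -3.71860456e+01, -2.82292467e+01,  7.00746384e-02,
        3.11383652e-02, -5.50044354e-05]), 'position': array([ 0.17736134, -0.54614698,  0.17262187]), 'orientation': array([ 0.57249422, -0.57147503,  0.41624093, -0.415223  ]), 'force': array([ 0.03072749, -0.07883651,  0.73854349]), 'torque': array([-0.03955691, -0.02773886, -0.00491312]), 'finger_gap': 0.9980452469946626}
```

View pics/top0.png

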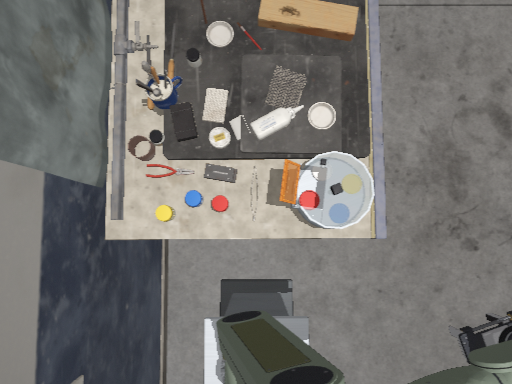

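View pics/side0.png

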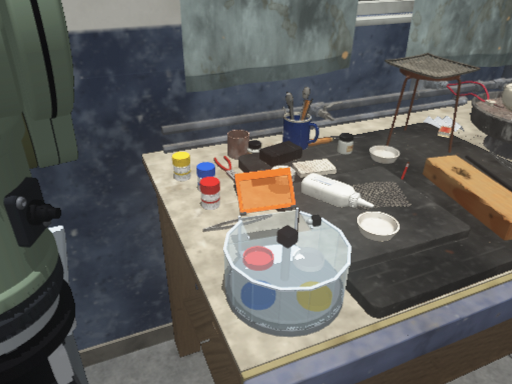

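The top view shows the yellow jar at (164,213), blue at (193,198), red at (220,203), the mixer near (336,189) and the hatch opening towards image left (+y). The pliers are at (170,171) and the tweezers at (255,192).

Run:
```python
from h import *
im=cv2.imread('pics/top0.png')[140:245,130:390]
cv2.imwrite('pics/c1.png',cv2.resize(im,None,fx=3,fy=3,interpolation=cv2.INTER_CUBIC))
c=cam('top')
for n,u,v,z in [('y',164,213,.07),('b',193,198,.07),('r',220,203,.07),('knob',336,189,.14),('pred',309,199,.041),('pblue',339,213,.041),('pyel',352,184,.041)]: print(n,ray(c,u,v,z).round(4))
```

```text
y [0.4681 0.2701 0.07  ]
b [0.5121 0.1851 0.07  ]
r [0.4968 0.1051 0.07  ]
knob [ 0.5298 -0.2258  0.14  ]
pred [ 0.5093 -0.1627  0.041 ]
pblue [ 0.4663 -0.253   0.041 ]
pyel [ 0.5545 -0.2949  0.041 ]
```

View pics/c1.png

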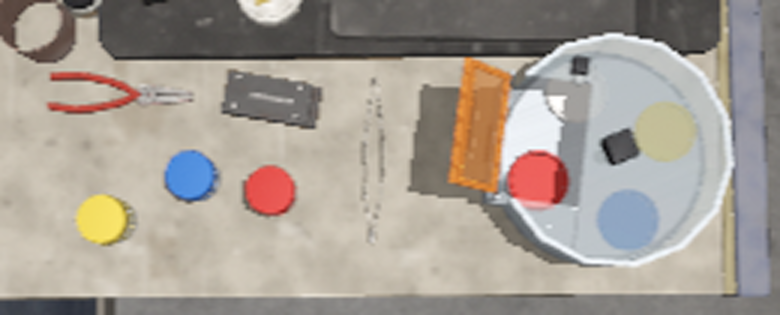

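The enlarged crop gives the red pocket at about 109° world and the hatch at about 83°, with the knob axis near (0.531, -0.228). Next I compute the exact load direction and the tool yaw.

Run:
```python
from h import *
c=cam('top')
f=lambda x,y:((x+.5)/3-.5+130,(y+.5)/3-.5+140)
def w(x,y,z): return ray(c,*f(x,y),z)[:2]
e1,e2=w(590,82,.109),w(575,206,.109); print('edge',e1,e2)
d=e1-e2; d/=np.linalg.norm(d); n=np.array([-d[1],d[0]]); n*=np.sign(n[1]); print('hatch dir deg',np.degrees(np.arctan2(n[1],n[0])))
h1,h2=w(463,58,.177),w(451,184,.177); print('hatchtop',h1,h2)
r,b,y=w(538,180,.035),w(627,219,.035),w(665,131,.035); k=w(620,144,.14)
print(r,b,y,k,'mid',(r+y)/2); a=(r+y)/2
for p in(r,b,y): print(np.degrees(np.arctan2(*(p-a)[::-1])))
print('load',a+.07*n, 'edge dist',(e1-a)@n,(e2-a)@n)
s=manip.state();q=s['orientation'];M=R.from_quat(q[[1,2,3,0]]).as_matrix();print(M.round(3)); print('yaw x',np.degrees(np.arctan2(M[1,0],M[0,0])))
```

```text
edge [ 0.59695389 -0.20553186] [ 0.47738521 -0.18859022]
hatch dir deg 81.93546304771007
hatchtop [ 0.60914668 -0.07837526] [ 0.49444607 -0.06621593]
[ 0.50774022 -0.16342841] [ 0.4675479  -0.25321666] [ 0.55727316 -0.29435789] [ 0.53356652 -0.22684967] mid [ 0.53250669 -0.22889315]
110.72251580762081
-159.47182554705478
-69.27748419237919
load [ 0.54232688 -0.15958541] edge dist 0.0321714576545237 0.0321714576545237
[[ 0.309 -0.     0.951]
 [-0.951  0.001  0.309]
 [-0.001 -1.     0.   ]]
yaw x -72.0233329636751
```

Call:
{"api": "step_arm", "payload": {
  "steps": [
    [[0,0,4,0,1],[0,0,4,0,1],[0,0,4,0,1]]
  ]
}}

```text
time_s: 0.5
position: [0.1761, -0.5391, 0.2859]
orientation: [0.578, -0.566, 0.422, -0.41]
force: [0.1, -0.5, -0.6]
finger_gap: 1.002
```

Call:
{"api": "step_arm", "payload": {
  "steps": [
    [[3.2,2.8,0,0.147,1],[3.2,2.8,0,0.147,1],[3.2,2.8,0,0.147,1],[3.2,2.8,0,0.147,1],[3.2,2.8,0,0.147,1],[3.2,2.8,0,0.147,1],[3.2,2.8,0,0.147,1],[3.2,2.8,0,0.147,1]]
  ]
}}

```text
time_s: 1.3
position: [0.4362, -0.314, 0.2938]
orientation: [-0.706, 0.708, -0.023, 0.019]
force: [0.1, -0.1, -0.4]
finger_gap: 0.997
```

Call:
{"api": "step_arm", "payload": {
  "steps": [
    [[3.2,2.8,0,0.147,1],[3.2,2.8,0,0.147,1],[3.2,2.8,0,0.147,1],[0,0,0,0,1],[0,0,0,0,1]]
  ]
}}

```text
time_s: 1.8
position: [0.5382, -0.2207, 0.2921]
orientation: [-0.693, 0.694, 0.138, -0.143]
force: [0.5, -0.1, 0.5]
finger_gap: 0.997
```

```bash
cat >> h.py <<'E'
def rep(tx=None,ty=None,tz=None,yaw=None):
    s=manip.state();q=s['orientation'];M=R.from_quat(q[[1,2,3,0]]).as_matrix();p=s['position']
    y=np.degrees(np.arctan2(M[1,0],M[0,0]))
    print('t',s['time_s'],'p',p.round(4),'yaw',y.round(2),'axis',M[:,1].round(3),'gap',round(s['finger_gap'],3),'F',s['force'].round(1))
    if tx is not None: print('d cm',((np.array([tx,ty,tz])-p)*100).round(2))
    if yaw is not None: print('dyaw',np.radians(yaw-y).round(3))
E
python3 - <<'E'
from h import *
rep(.533,-.228,.2,20.6)
c=cam('side','s1.png');a=cam('top','t1.png')
cv2.imwrite('pics/c2.png',np.hstack([cv2.resize(c['image'][130:330,190:370],(432,480)),cv2.resize(a['image'][140:250,270:390],(360,330)) if 0 else cv2.copyMakeBorder(cv2.resize(a['image'][140:250,270:390],(360,330)),0,150,0,0,0)]))
E
```

```text
t 1.8 p [ 0.5382 -0.2207  0.2921] yaw 22.92 axis [-0.006 -0.003 -1.   ] gap 0.997 F [ 0.5 -0.1  0.5]
d cm [-0.52 -0.73 -9.21]
dyaw -0.04
```

View pics/c2.png

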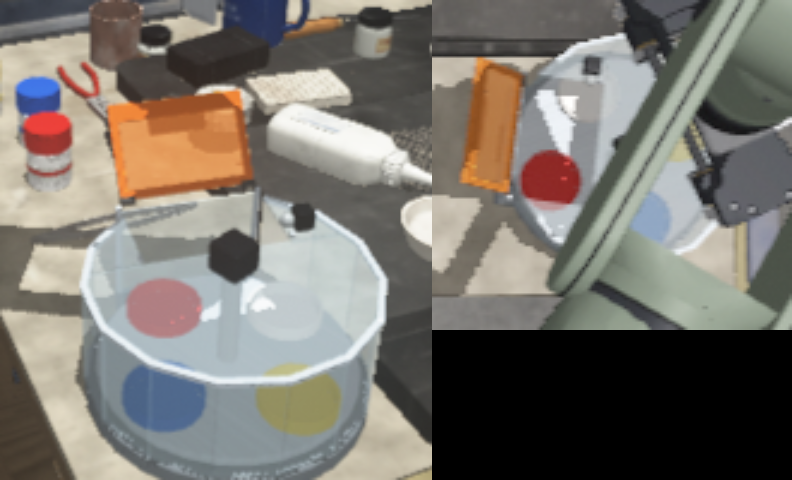

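Call:
{"api": "step_arm", "payload": {
  "steps": [
    [[-0.5,-0.7,-2,-0.04,0.3],[0,0,-3,0,0.3],[0,0,-3,0,0.3],[0,0,0,0,0.3],[0,0,0,0,0.3]]
  ]
}}

```text
time_s: 2.4
position: [0.5285, -0.2358, 0.2132]
orientation: [-0.695, 0.699, 0.119, -0.122]
force: [0.9, -0.3, 0.4]
finger_gap: 0.658
```

Run:
```python
from h import *
rep(.533,-.228,.118,20.6)
c=cam('side'); print(ray(c,287.2,237,.127), ray(c,286.7,230,.14), proj(c,[.533,-.228,.127]))
a=cam('top')['image']
cv2.imwrite('pics/c3.png',cv2.resize(c['image'][130:330,190:370],(540,600)))
```

```text
t 2.4 p [ 0.5285 -0.2358  0.2132] yaw 19.59 axis [-0.003 -0.007 -1.   ] gap 0.658 F [ 0.9 -0.3  0.4]
d cm [ 0.45  0.78 -9.52]
dyaw 0.018
[ 0.53337804 -0.22904995  0.127     ] [ 0.53328387 -0.22578402  0.14      ] (np.float64(286.73126843687686), np.float64(236.7123053926164))
```

View pics/c3.png

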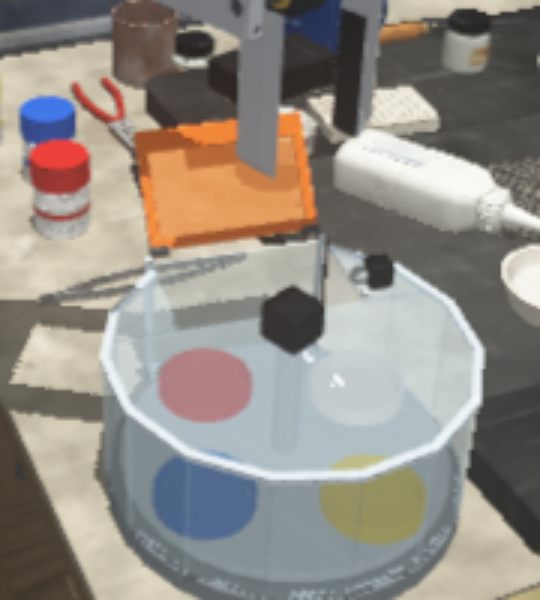

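The side view agrees that the knob is at (0.533, -0.228). The fingers are above it, about 4 to 8 mm off.

Call:
{"api": "step_arm", "payload": {
  "steps": [
    [[0.4,0.7,0,0.01,0.3],[0,0,0,0,0.3],[0,0,-3,0,0.3],[0,0,-2,0,0.3],[0,0,0,0,0.3],[0,0,0,0,0.3]]
  ]
}}

```text
time_s: 3.1
position: [0.539, -0.2304, 0.1721]
orientation: [-0.69, 0.702, 0.128, -0.121]
force: [0.2, -0.7, 0.4]
finger_gap: 0.65
```

```bash
python3 -c "
from h import *
rep(.533,-.228,.119,20.6)"
```

```text
t 3.1 p [ 0.539  -0.2304  0.1721] yaw 20.33 axis [ 0.013 -0.016 -1.   ] gap 0.65 F [ 0.2 -0.7  0.4]
d cm [-0.6   0.24 -5.31]
dyaw 0.005
```

Call:
{"api": "step_arm", "payload": {
  "steps": [
    [[-0.5,0.2,-2,0,0.3],[0,0,-2,0,0.3],[0,0,-1,0,0.3],[0,0,0,0,0.3],[0,0,0,0,0.3]]
  ]
}}

```text
time_s: 3.6
position: [0.5394, -0.2309, 0.1296]
orientation: [-0.686, 0.705, 0.132, -0.118]
force: [0.4, -0.1, 0.1]
finger_gap: 0.644
```

```bash
python3 -c "
from h import *
rep(.533,-.228,.119,20.6)"
```

```text
t 3.6 p [ 0.5394 -0.2309  0.1296] yaw 20.41 axis [ 0.025 -0.023 -0.999] gap 0.644 F [ 0.4 -0.1  0.1]
d cm [-0.64  0.29 -1.06]
dyaw 0.003
```

Call:
{"api": "step_arm", "payload": {
  "steps": [
    [[-0.6,0.3,-1,0,0.3],[0,0,0,0,0.3],[-0.1,0,0,0,-1],[0,0,0,0,-1],[0,0,0,0,-1],[0,0,0,0,-1],[0,0,0,0,-1]]
  ]
}}

```text
time_s: 4.3
position: [0.534, -0.229, 0.1226]
orientation: [-0.685, 0.707, 0.134, -0.116]
force: [0.1, -0.4, 0.4]
finger_gap: 0.259
```

```bash
python3 -c "
from h import *
rep(.533,-.228,.119,-8)"
```

```text
t 4.3 p [ 0.534  -0.229   0.1226] yaw 20.42 axis [ 0.03  -0.026 -0.999] gap 0.259 F [ 0.1 -0.4  0.4]
d cm [-0.1   0.1  -0.36]
dyaw -0.496
```

Call:
{"api": "step_arm", "payload": {
  "steps": [
    [[0,0,0,0,-1],[0,0,0,0,-1],[0,0,0,-0.1,-1],[0,0,0,-0.1,-1],[0,0,0,-0.1,-1],[0,0,0,-0.1,-1],[0,0,0,-0.1,-1],[0,0,0,0,-1]]
  ]
}}

```text
time_s: 5.1
position: [0.5341, -0.2292, 0.1225]
orientation: [-0.692, 0.718, -0.052, 0.063]
force: [-0.3, 0.3, 0.4]
finger_gap: 0.002
```

Run:
```python
from h import *
rep(.533,-.228,.119,-8)
c=cam('side'); cv2.imwrite('pics/c4.png',cv2.resize(c['image'][130:330,190:370],(540,600)))
```

```text
t 5.1 p [ 0.5341 -0.2292  0.1225] yaw -9.36 axis [ 0.013 -0.038 -0.999] gap 0.002 F [-0.3  0.3  0.4]
d cm [-0.11  0.12 -0.35]
dyaw 0.024
```

View pics/c4.png

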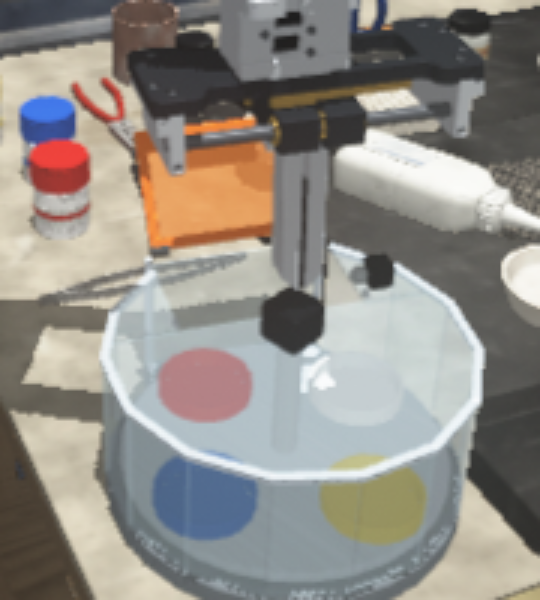

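Picture 6 (c4): the fingers are fully shut behind or above the knob at crop (300,280), so they missed it. I compare the projected TCP with the fingertips seen.

Run:
```python
from h import *
c=cam('side')
f=lambda p:[round((p[0]-190)*3,1),round((p[1]-130)*3,1)]
a=np.radians(19.6); d=np.array([np.cos(a),np.sin(a),0]); p=np.array([.5285,-.2358,.2132])
print('c3 tips pred',f(proj(c,p-.037*d)),f(proj(c,p+.037*d)))
rep()
s=manip.state(); print('c4 tcp pred',f(proj(c,s['position'])), s['q'].round(4))
t=cam('top'); print('top pred',proj(t,s['position']))
cv2.imwrite('pics/c5.png',np.hstack([cv2.resize(c['image'][185:265,245:335],(450,400),interpolation=cv2.INTER_CUBIC),cv2.resize(t['image'][140:240,290:380],(360,400))]))
```

```text
c3 tips pred [np.float64(250.6), np.float64(228.1)] [np.float64(343.0), np.float64(180.1)]
t 5.2 p [ 0.534  -0.2291  0.1224] yaw -9.24 axis [ 0.013 -0.038 -0.999] gap 0.007 F [-0.6  0.3 -0. ]
c4 tcp pred [np.float64(292.1), np.float64(327.1)] [-0.5375  0.2454  1.605  -0.0271  1.2613 -0.368 ]
top pred (np.float64(335.9134755794564), np.float64(188.14875782104954))
```

View pics/c5.png

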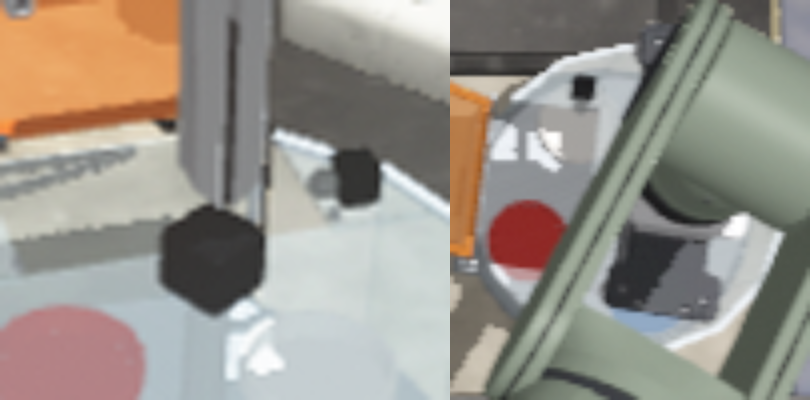

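The fingertips show about 16 px higher than the reported TCP projects to, which would mean they are about 3.5 cm above where the state puts them. I test this by touching down gently with the fingers shut over the knob.

Call:
{"api": "step_arm", "payload": {
  "steps": [
    [[0,0,-0.7,0,-1],[0,0,0,0,-1]]
  ]
}}

```text
time_s: 5.45
position: [0.5338, -0.2292, 0.1149]
orientation: [-0.692, 0.718, -0.051, 0.062]
force: [0.5, 0.4, -0.3]
finger_gap: 0.003
```

Call:
{"api": "step_arm", "payload": {
  "steps": [
    [[0,0,-0.6,0,-1],[0,0,0,0,-1]]
  ]
}}

```text
time_s: 5.65
position: [0.5345, -0.2297, 0.1091]
orientation: [-0.692, 0.718, -0.05, 0.062]
force: [-0.4, 0.4, -0.6]
finger_gap: 0.005
```

Run:
```python
from h import *
rep()
s=manip.state(); print(s['joint_efforts'].round(2),s['q'].round(4))
c=cam('side');cv2.imwrite('pics/c6.png',cv2.resize(c['image'][165:265,245:335],(540,600),interpolation=cv2.INTER_CUBIC))
```

```text
t 5.65 p [ 0.5345 -0.2297  0.1091] yaw -9.11 axis [ 0.014 -0.039 -0.999] gap 0.005 F [-0.4  0.4 -0.6]
[-1.000e-02 -3.763e+01 -2.659e+01 -3.000e-02 -1.300e-01  1.000e-02] [-0.5379  0.2593  1.6172 -0.0273  1.2332 -0.3698]
```

View pics/c6.png

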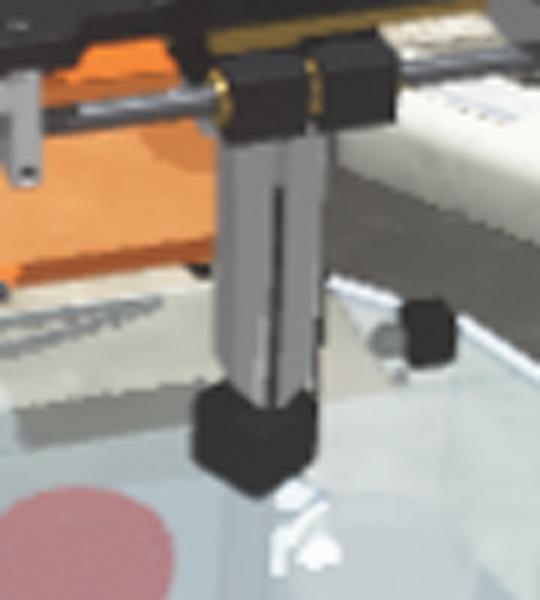

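Picture 8 (c6): the fingertips now stand in front of the knob's top face at crop (265,405). So they really are about 3 cm higher than reported. I feel for the contact to fix the z offset.

Call:
{"api": "step_arm", "payload": {
  "steps": [
    [[0,0,-0.2,0,-1],[0,0,0,0,-1]]
  ]
}}

```text
time_s: 5.9
position: [0.5348, -0.2299, 0.109]
orientation: [-0.691, 0.718, -0.05, 0.062]
force: [-0.4, 0.4, -0.5]
finger_gap: 0.006
```

Call:
{"api": "step_arm", "payload": {
  "steps": [
    [[0,0,-0.2,0,-1],[0,0,0,0,-1]]
  ]
}}

```text
time_s: 6.1
position: [0.5352, -0.2301, 0.1089]
orientation: [-0.691, 0.718, -0.049, 0.063]
force: [-0.5, -0.2, -0.0]
finger_gap: 0.004
```

Call:
{"api": "step_arm", "payload": {
  "steps": [
    [[0,0,-0.2,0,-1],[0,0,0,0,-1]]
  ]
}}

```text
time_s: 6.3
position: [0.5355, -0.2303, 0.1089]
orientation: [-0.691, 0.718, -0.049, 0.063]
force: [-0.2, -0.5, -0.4]
finger_gap: 0.005
```

The z reading stuck at 0.109 while sliding sideways, so the tips are on the knob top (0.140 true). True z is therefore about the reported z plus 0.031. I go back up, reopen and grip for real.

Call:
{"api": "step_arm", "payload": {
  "steps": [
    [[-0.1,0.1,2,0,-1],[0,0,1.5,0.1,0.3],[0,0,0,0.1,0.3],[0,0,0,0.1,0.3],[0,0,0,0.1,0.3],[0,0,0,0.1,0.3],[0,0,0,0,0.3],[0,0,0,0,0.3]]
  ]
}}

```text
time_s: 7.1
position: [0.5319, -0.2278, 0.1383]
orientation: [-0.685, 0.706, 0.134, -0.118]
force: [0.7, 0.6, -0.1]
finger_gap: 0.565
```

```bash
python3 -c "
from h import *
rep(.533,-.228,.088,20.6)"
```

```text
t 7.1 p [ 0.5319 -0.2278  0.1383] yaw 20.6 axis [ 0.027 -0.026 -0.999] gap 0.565 F [ 0.7  0.6 -0.1]
d cm [ 0.11 -0.02 -5.03]
dyaw -0.0
```

Call:
{"api": "step_arm", "payload": {
  "steps": [
    [[0.1,0,-2,0,0.3],[0,0,-1.5,0,0.3],[0,0,-0.8,0,0.3],[0,0,0,0,0.3],[0,0,0,0,0.3]]
  ]
}}

```text
time_s: 7.6
position: [0.5332, -0.2277, 0.0934]
orientation: [-0.685, 0.707, 0.132, -0.116]
force: [0.3, -1.0, -0.2]
finger_gap: 0.649
```

```bash
python3 -c "
from h import *
rep(.533,-.228,.088,20.6)"
```

```text
t 7.6 p [ 0.5332 -0.2277  0.0934] yaw 20.21 axis [ 0.027 -0.026 -0.999] gap 0.649 F [ 0.3 -1.  -0.2]
d cm [-0.02 -0.03 -0.54]
dyaw 0.007
```

Call:
{"api": "step_arm", "payload": {
  "steps": [
    [[0,0,-0.3,0,-1],[0,0,0,0,-1],[0,0,0,0,-1],[0,0,0,0,-1],[0,0,0,0,-1],[0,0,0,0,-1]]
  ]
}}

```text
time_s: 8.2
position: [0.5333, -0.2291, 0.0924]
orientation: [-0.684, 0.708, 0.132, -0.116]
force: [1.9, 0.8, -1.5]
finger_gap: 0.297
```

Call:
{"api": "step_arm", "payload": {
  "steps": [
    [[0,0,0,-0.1,-1],[0,0,0,-0.1,-1],[0,0,0,-0.1,-1],[0,0,0,-0.1,-1],[0,0,0,-0.08,-1],[0,0,0,0,-1],[0,0,0,0,-1]]
  ]
}}

```text
time_s: 8.9
position: [0.533, -0.2294, 0.0924]
orientation: [-0.692, 0.719, -0.047, 0.056]
force: [-0.3, -0.9, 0.1]
finger_gap: 0.291
```

Run:
```python
from h import *
rep(.533,-.228,.088,-8)
c=cam('side');cv2.imwrite('pics/c7.png',cv2.resize(c['image'][130:330,130:370],(720,600),interpolation=cv2.INTER_CUBIC))
```

```text
t 8.9 p [ 0.533  -0.2294  0.0924] yaw -8.28 axis [ 0.01  -0.039 -0.999] gap 0.291 F [-0.3 -0.9  0.1]
d cm [-0.    0.14 -0.44]
dyaw 0.005
```

View pics/c7.png

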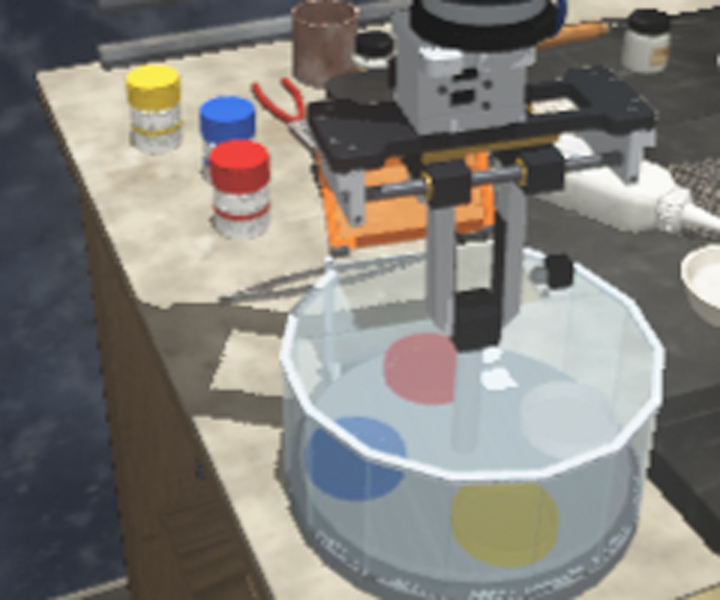

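Picture 9 (c7): the knob is gripped (gap 0.29, about 28 mm) and the red pocket sits at the hatch, crop (425,368). Next I release, rise and go over the red jar.

Call:
{"api": "step_arm", "payload": {
  "steps": [
    [[0,0,0,0,0.3],[0,0,0,0,0.3],[0,0,3,0,0.3],[0,0,4,0,0.6],[0,0,4,0,0.6],[0,0,3,0,0.6],[0,0,0,0,0.6]]
  ]
}}

```text
time_s: 9.65
position: [0.5331, -0.2271, 0.2362]
orientation: [-0.693, 0.718, -0.044, 0.055]
force: [-0.5, -0.0, 0.4]
finger_gap: 0.798
```

Call:
{"api": "step_arm", "payload": {
  "steps": [
    [[-0.4,4.2,0,0,0.6],[-0.4,4.2,0,0,0.6],[-0.4,4.2,0,0,0.6],[-0.4,4.2,0,0,0.6],[-0.4,4.2,0,0,0.6],[-0.4,4.2,0,0,0.6],[-0.4,3,0,0,0.6],[0,0,0,0,0.6]]
  ]
}}

```text
time_s: 10.45
position: [0.5003, 0.0646, 0.2277]
orientation: [-0.694, 0.716, -0.046, 0.054]
force: [0.3, 0.9, -0.1]
finger_gap: 0.803
```

```bash
cat >> h.py <<'E'
def jar(c,col):
    hsv=cv2.cvtColor(c['image'],cv2.COLOR_BGR2HSV)
    h={'red':0,'blue':108,'yellow':27}[col]
    dh=np.abs(hsv[...,0].astype(int)-h); dh=np.minimum(dh,180-dh)
    m=((dh<9)&(hsv[...,1]>140)&(hsv[...,2]>110)).astype(np.uint8)
    m[:185]=0;m[235:]=0;m[:,:135]=0;m[:,285:]=0
    n,_,s,ce=cv2.connectedComponentsWithStats(m)
    for i in range(1,n):
        if s[i,4]>60: print(col,ce[i].round(1),s[i,4],ray(c,*ce[i],.066).round(4))
E
python3 - <<'E'
from h import *
rep(.497,.105,.012,-8)
t=cam('top')
for k in('red','blue','yellow'): jar(t,k)
c0=dict(t); c0['image']=cv2.imread('pics/top0.png')
print('initial'); [jar(c0,k) for k in('red','blue','yellow')]
c=cam('side'); print('side red',ray(c,210,181.7,.07))
E
```

```text
t 10.45 p [0.5003 0.0646 0.2277] yaw -8.13 axis [ 0.009 -0.032 -0.999] gap 0.803 F [ 0.3  0.9 -0.1]
d cm [ -0.33   4.04 -21.57]
dyaw 0.002
yellow [162.1 212.5] 157 [0.4697 0.2768 0.066 ]
initial
red [219.6 203.1] 200 [0.4967 0.1066 0.066 ]
blue [192.8 198.2] 199 [0.5119 0.1862 0.066 ]
yellow [163.8 212.7] 207 [0.4692 0.2718 0.066 ]
side red [0.49940821 0.10415442 0.07      ]
```

Call:
{"api": "step_arm", "payload": {
  "steps": [
    [[-0.2,4,0,0,0.6],[0,0,-4,0,0.6],[0,0,-4,0,0.6],[0,0,-3,0,0.6],[0,0,0,0,0.6],[0,0,0,0,0.6]]
  ]
}}

```text
time_s: 11.15
position: [0.5022, 0.0947, 0.1145]
orientation: [-0.692, 0.718, -0.049, 0.061]
force: [0.7, 0.6, 0.9]
finger_gap: 0.801
```

Run:
```python
from h import *
rep(.498,.105,.012,-8)
c=cam('side');s=manip.state();p=s['position'];f=lambda p:((np.array(p)-[130,100])*4).round(0)
print(f(proj(c,p)),f(proj(c,p+[0,0,.031])))
cv2.imwrite('pics/c8.png',cv2.resize(c['image'][100:250,130:310],(720,600),interpolation=cv2.INTER_CUBIC))
```

```text
t 11.15 p [0.5022 0.0947 0.1145] yaw -8.89 axis [ 0.013 -0.037 -0.999] gap 0.801 F [0.7 0.6 0.9]
d cm [ -0.42   1.03 -10.25]
dyaw 0.015
[326. 268.] [324. 221.]
```

View pics/c8.png

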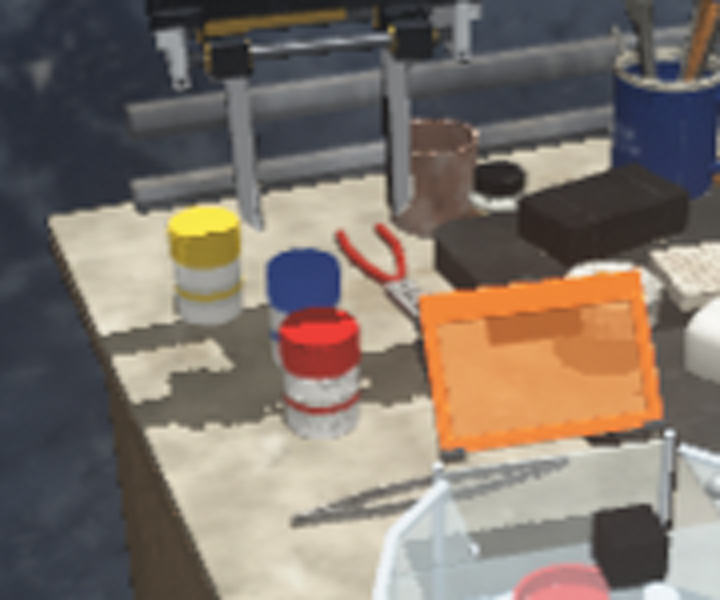

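Picture 10 (c8): the fingertip midpoint at crop (326,223) matches the z+0.031 model. I correct sideways and descend onto the red cap.

Call:
{"api": "step_arm", "payload": {
  "steps": [
    [[-0.4,1,0,0.01,0.6],[0,0,0,0,0.6],[0,0,-3,0,0.6],[0,0,0,0,0.6],[0,0,0,0,0.6]]
  ]
}}

```text
time_s: 11.7
position: [0.5053, 0.1054, 0.093]
orientation: [-0.693, 0.717, -0.04, 0.063]
force: [0.4, -0.2, 0.4]
finger_gap: 0.801
```

```bash
python3 -c "
from h import *
rep(.498,.105,.012,-8)"
```

```text
t 11.7 p [0.5053 0.1054 0.093 ] yaw -8.3 axis [ 0.03  -0.036 -0.999] gap 0.801 F [ 0.4 -0.2  0.4]
d cm [-0.73 -0.04 -8.1 ]
dyaw 0.005
```

Call:
{"api": "step_arm", "payload": {
  "steps": [
    [[-0.7,0,-1,0,0.6],[-0.2,0,-2,0,0.6],[-0.2,0,-2,0,0.6],[0,0,-1,0,0.6],[0,0,0,0,0.6]]
  ]
}}

```text
time_s: 12.2
position: [0.4972, 0.1061, 0.0364]
orientation: [-0.694, 0.716, -0.036, 0.066]
force: [0.8, 0.6, 0.2]
finger_gap: 0.803
```

```bash
python3 -c "
from h import *
rep(.498,.105,.012,-8)"
```

```text
t 12.2 p [0.4972 0.1061 0.0364] yaw -8.25 axis [ 0.041 -0.035 -0.999] gap 0.803 F [0.8 0.6 0.2]
d cm [ 0.08 -0.11 -2.44]
dyaw 0.004
```

Call:
{"api": "step_arm", "payload": {
  "steps": [
    [[0,0,-1.3,0,0.6],[-0.1,0,-1,0,0.6],[0,0,0,0,0.6],[0,0,0,0,-1],[0,0,0,0,-1],[0,0,0,0,-1],[0,0,0,0,-1],[0,0,0,0,-1]]
  ]
}}

```text
time_s: 13.0
position: [0.4992, 0.1063, 0.0145]
orientation: [-0.694, 0.716, -0.034, 0.068]
force: [-0.4, -0.9, -1.6]
finger_gap: 0.508
```

```bash
python3 -c "
from h import *
rep(.498,.105,.012,-8)"
```

```text
t 13.0 p [0.4992 0.1063 0.0145] yaw -8.25 axis [ 0.046 -0.035 -0.998] gap 0.508 F [-0.4 -0.9 -1.6]
d cm [-0.12 -0.13 -0.25]
dyaw 0.004
```

Call:
{"api": "step_arm", "payload": {
  "steps": [
    [[0,0,3,0,-1],[0,0,4,0,-1],[0,0,4,0,-1],[0,0,4,0,-1],[0,0,4,0,-1],[0,0,3,0,-1],[0,0,0,0,-1]]
  ]
}}

```text
time_s: 13.7
position: [0.4918, 0.1059, 0.2391]
orientation: [-0.693, 0.717, -0.037, 0.065]
force: [0.9, 0.2, -1.0]
finger_gap: 0.507
```

Call:
{"api": "step_arm", "payload": {
  "steps": [
    [[0.5,-4,0,0,-1],[0.6,-4,0,0,-1],[0.6,-4,0,0,-1],[0.6,-4,0,0,-1],[0.6,-4,0,0,-1],[0.6,-3,0,0,-1],[0,0,0,0,-1],[0,0,0,0,-1]]
  ]
}}

```text
time_s: 14.5
position: [0.5187, -0.1286, 0.2227]
orientation: [-0.696, 0.714, -0.043, 0.056]
force: [0.2, -0.4, -1.8]
finger_gap: 0.508
```

```bash
python3 -c "
from h import *
rep(.5427,-.1587,.0435,-8)"
```

```text
t 14.5 p [ 0.5187 -0.1286  0.2227] yaw -8.03 axis [ 0.017 -0.027 -1.   ] gap 0.508 F [ 0.2 -0.4 -1.8]
d cm [  2.4   -3.01 -17.92]
dyaw 0.0
```

Call:
{"api": "step_arm", "payload": {
  "steps": [
    [[1.2,-1.5,0,0,-1],[1.2,-1.5,0,0,-1],[0,0,0,0,-1],[0,0,0,0,-1]]
  ]
}}

```text
time_s: 14.9
position: [0.5397, -0.1531, 0.2169]
orientation: [-0.698, 0.712, -0.045, 0.051]
force: [-0.1, 1.1, -2.9]
finger_gap: 0.508
```

```bash
python3 -c "
from h import *
rep(.5427,-.1587,.0435,-8)"
```

```text
t 14.9 p [ 0.5397 -0.1531  0.2169] yaw -7.76 axis [ 0.007 -0.02  -1.   ] gap 0.508 F [-0.1  1.1 -2.9]
d cm [  0.3   -0.56 -17.34]
dyaw -0.004
```

Call:
{"api": "step_arm", "payload": {
  "steps": [
    [[0.3,-0.5,-1,0,-1],[0,0,-2.5,0,-1],[0,0,-2.5,0,-1],[0,0,-1,0,-1],[0,0,0,0,-1],[0,0,0,0,-1]]
  ]
}}

```text
time_s: 15.5
position: [0.541, -0.1531, 0.1429]
orientation: [-0.699, 0.712, -0.043, 0.049]
force: [1.1, -0.6, -1.7]
finger_gap: 0.505
```

```bash
python3 -c "
from h import *
rep(.5427,-.1587,.0435,-8)"
```

```text
t 15.5 p [ 0.541  -0.1531  0.1429] yaw -7.42 axis [ 0.006 -0.019 -1.   ] gap 0.505 F [ 1.1 -0.6 -1.7]
d cm [ 0.17 -0.56 -9.94]
dyaw -0.01
```

Call:
{"api": "step_arm", "payload": {
  "steps": [
    [[0.3,-0.8,0,0,-1],[0,0,0,0,-1],[0,-0.1,-2,0,-1],[0,0,-1.5,0,-1],[0,0,0,0,-1],[0,0,0,0,-1]]
  ]
}}

```text
time_s: 16.1
position: [0.55, -0.1661, 0.1148]
orientation: [-0.697, 0.714, -0.039, 0.054]
force: [0.1, 0.3, -1.4]
finger_gap: 0.505
```

Run:
```python
from h import *
rep(.5435,-.1587,.0435,-8)
c=cam('side');cv2.imwrite('pics/c9.png',cv2.resize(c['image'][130:330,190:370],(540,600),interpolation=cv2.INTER_CUBIC))
```

```text
t 16.1 p [ 0.55   -0.1661  0.1148] yaw -7.46 axis [ 0.02  -0.025 -0.999] gap 0.505 F [ 0.1  0.3 -1.4]
d cm [-0.65  0.74 -7.13]
dyaw -0.009
```

View pics/c9.png

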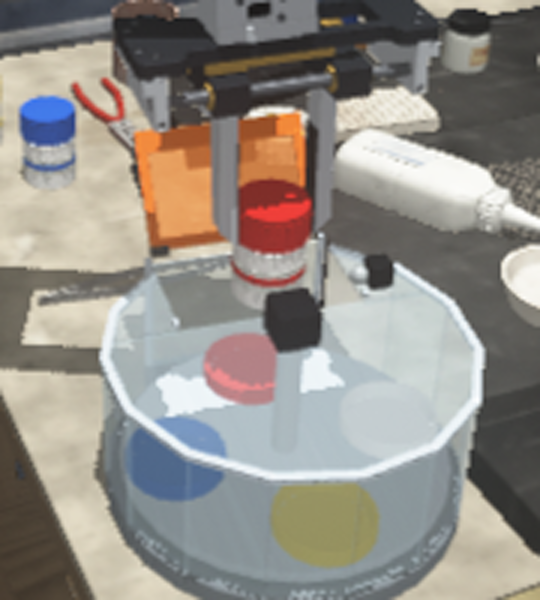

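Picture 11 (c9): the red jar hangs upright at the hatch, and the red pocket is visible below it near crop (249,368).

Call:
{"api": "step_arm", "payload": {
  "steps": [
    [[-0.6,0.6,0,0,-1],[0,0,0,0,-1],[0,0,0,0,-1]]
  ]
}}

```text
time_s: 16.45
position: [0.5449, -0.1602, 0.1175]
orientation: [-0.697, 0.714, -0.037, 0.055]
force: [-0.3, -1.1, -1.0]
finger_gap: 0.506
```

Run:
```python
from h import *
rep(.5435,-.1587,.0435,-8)
c=cam('side');f=lambda p:((np.array(p)-[190,130])*3).round(0)
print(f(proj(c,[.5427,-.1587,.035])), ray(c,273,252.7,.035))
for n,dx,dy in(('w',1,0),):pass
th=np.radians(82)
for n,k in(('red',0),('blue',1),('yel',2),('white',3)):
    a=th+k*np.pi/2; print(n,f(proj(c,[.533+.07*np.cos(a),-.228+.07*np.sin(a),.035])))
# red left ellipse edge predicted
print([f(proj(c,[.5427+.028*np.cos(a),-.1587+.028*np.sin(a),.035])) for a in np.linspace(0,2*np.pi,9)])
```

```text
t 16.45 p [ 0.5449 -0.1602  0.1175] yaw -7.46 axis [ 0.023 -0.027 -0.999] gap 0.506 F [-0.3 -1.1 -1. ]
d cm [-0.14  0.15 -7.4 ]
dyaw -0.009
[248. 368.] [ 0.54366695 -0.1589181   0.035     ]
red [248. 368.]
blue [174. 458.]
yel [322. 519.]
white [386. 419.]
[array([285., 358.]), array([261., 344.]), array([230., 344.]), array([209., 358.]), array([210., 379.]), array([233., 394.]), array([266., 394.]), array([287., 379.]), array([285., 358.])]
```

Call:
{"api": "step_arm", "payload": {
  "steps": [
    [[-0.1,0.1,-1.5,0,-1],[0,0,-1.5,0,-1],[0,0,0,0,-1],[0,0,0,0,-1]]
  ]
}}

```text
time_s: 16.9
position: [0.5455, -0.1596, 0.0891]
orientation: [-0.696, 0.715, -0.036, 0.056]
force: [0.1, -0.2, -2.0]
finger_gap: 0.508
```

```bash
python3 -c "
from h import *
rep(.5432,-.1587,.0435,-8)"
```

```text
t 16.9 p [ 0.5455 -0.1596  0.0891] yaw -7.43 axis [ 0.027 -0.028 -0.999] gap 0.508 F [ 0.1 -0.2 -2. ]
d cm [-0.23  0.09 -4.56]
dyaw -0.01
```

Call:
{"api": "step_arm", "payload": {
  "steps": [
    [[-0.3,0.1,-1,0,-1],[-0.1,0,-1.5,0,-1],[0,0,0,0,-1],[0,0,0,0,-1]]
  ]
}}

```text
time_s: 17.3
position: [0.5427, -0.1592, 0.0652]
orientation: [-0.696, 0.715, -0.034, 0.058]
force: [-0.6, 0.5, -1.2]
finger_gap: 0.505
```

```bash
python3 -c "
from h import *
rep(.5432,-.1587,.0435,-8)"
```

```text
t 17.3 p [ 0.5427 -0.1592  0.0652] yaw -7.43 axis [ 0.031 -0.03  -0.999] gap 0.505 F [-0.6  0.5 -1.2]
d cm [ 0.05  0.05 -2.17]
dyaw -0.01
```

Call:
{"api": "step_arm", "payload": {
  "steps": [
    [[0,0,-1.2,0,-1],[-0.1,0,-0.7,0,-1],[0,0,0,0,-1],[0,0,0,0,-1]]
  ]
}}

```text
time_s: 17.7
position: [0.5425, -0.1596, 0.046]
orientation: [-0.695, 0.716, -0.034, 0.058]
force: [-0.0, -0.4, -1.2]
finger_gap: 0.508
```

Call:
{"api": "step_arm", "payload": {
  "steps": [
    [[0,0,-0.3,0,-1],[0,0,0,0,-1]]
  ]
}}

```text
time_s: 17.9
position: [0.5436, -0.1598, 0.0439]
orientation: [-0.695, 0.716, -0.033, 0.059]
force: [0.5, -0.0, -0.5]
finger_gap: 0.505
```

```bash
python3 -c "
from h import *
rep(.5432,-.1587,.0435,-8)"
```

```text
t 17.9 p [ 0.5436 -0.1598  0.0439] yaw -7.43 axis [ 0.035 -0.031 -0.999] gap 0.505 F [ 0.5 -0.  -0.5]
d cm [-0.04  0.11 -0.04]
dyaw -0.01
```

Call:
{"api": "step_arm", "payload": {
  "steps": [
    [[0,0,0,0,0.25],[0,0,0,0,0.25],[0,0,0,0,0.25],[0,0,3,0,0.25],[0,0,4,0,0.25],[0,0,3,0,0.25],[0,0,0,0,0.25],[0,0,0,0,0.25]]
  ]
}}

```text
time_s: 18.7
position: [0.5429, -0.1599, 0.1469]
orientation: [-0.695, 0.716, -0.033, 0.059]
force: [0.5, 0.2, -0.1]
finger_gap: 0.624
```

Call:
{"api": "step_arm", "payload": {
  "steps": [
    [[-0.3,-2.3,0,0,0.25],[-0.3,-2.3,0,0,0.25],[-0.3,-1.7,0,0,0.25],[0,0,0,0,0.25],[0,0,0,0,0.25]]
  ]
}}

```text
time_s: 19.2
position: [0.5296, -0.2215, 0.1389]
orientation: [-0.697, 0.714, -0.036, 0.055]
force: [0.3, -0.0, -0.7]
finger_gap: 0.626
```

Run:
```python
from h import *
rep(.533,-.228,.092,-8)
c=cam('side');cv2.imwrite('pics/c10.png',cv2.resize(c['image'][120:320,130:370],(720,600),interpolation=cv2.INTER_CUBIC))
```

```text
t 19.2 p [ 0.5296 -0.2215  0.1389] yaw -7.37 axis [ 0.025 -0.025 -0.999] gap 0.626 F [ 0.3 -0.  -0.7]
d cm [ 0.34 -0.65 -4.69]
dyaw -0.011
```

View pics/c10.png

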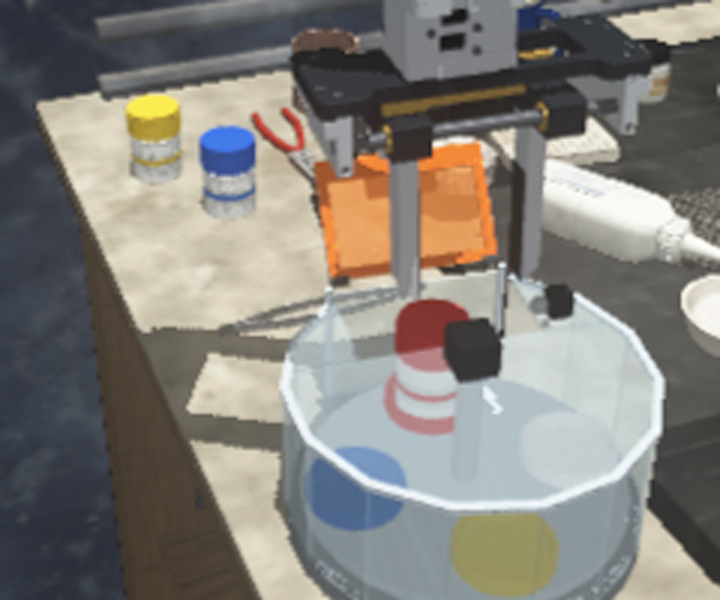

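Picture 12 (c10): the red jar stands in its pocket at crop (430,380). Four pictures are left, so I rely on code checks from here. Next is the knob, turned by -90°.

Call:
{"api": "step_arm", "payload": {
  "steps": [
    [[0.3,-0.6,0,-0.01,0.25],[0,0,0,0,0.25],[0,0,-2,0,0.25],[0,0,-1.5,0,0.25],[0,0,0,0,0.25],[0,0,0,0,0.25]]
  ]
}}

```text
time_s: 19.85
position: [0.5343, -0.2244, 0.103]
orientation: [-0.697, 0.714, -0.038, 0.057]
force: [-1.3, 1.0, 0.8]
finger_gap: 0.626
```

```bash
python3 -c "
from h import *
rep(.533,-.228,.092,-8)"
```

```text
t 19.85 p [ 0.5343 -0.2244  0.103 ] yaw -7.72 axis [ 0.025 -0.025 -0.999] gap 0.626 F [-1.3  1.   0.8]
d cm [-0.13 -0.36 -1.1 ]
dyaw -0.005
```

Call:
{"api": "step_arm", "payload": {
  "steps": [
    [[-0.1,-0.4,-1,0,0.25],[0,0,0,0,0.25],[0,0,0,0,-1],[0,0,0,0,-1],[0,0,0,0,-1],[0,0,0,0,-1],[0,0,0,0,-1]]
  ]
}}

```text
time_s: 20.55
position: [0.5335, -0.2293, 0.0949]
orientation: [-0.697, 0.714, -0.038, 0.057]
force: [-3.2, -1.2, -0.1]
finger_gap: 0.298
```

Call:
{"api": "step_arm", "payload": {
  "steps": [
    [[0,0,0,-0.12,-1],[0,0,0,-0.12,-1],[0,0,0,-0.12,-1],[0,0,0,-0.12,-1],[0,0,0,-0.12,-1],[0,0,0,-0.12,-1],[0,0,0,-0.12,-1],[0,0,0,0,-1]]
  ]
}}

```text
time_s: 21.35
position: [0.5327, -0.2299, 0.095]
orientation: [-0.607, 0.632, -0.337, 0.346]
force: [-0.2, -1.0, 1.1]
finger_gap: 0.294
```

```bash
python3 -c "
from h import *
rep(.533,-.228,.092,-98)"
```

```text
t 21.35 p [ 0.5327 -0.2299  0.095 ] yaw -57.67 axis [-0.006 -0.037 -0.999] gap 0.294 F [-0.2 -1.   1.1]
d cm [ 0.03  0.19 -0.3 ]
dyaw -0.704
```

Call:
{"api": "step_arm", "payload": {
  "steps": [
    [[0,0,0,-0.113,-1],[0,0,0,-0.113,-1],[0,0,0,-0.113,-1],[0,0,0,-0.113,-1],[0,0,0,-0.113,-1],[0,0,0,-0.113,-1],[0,0,0,0,-1],[0,0,0,0,-1]]
  ]
}}

```text
time_s: 22.15
position: [0.5318, -0.2297, 0.0949]
orientation: [0.457, -0.483, 0.529, -0.528]
force: [-0.7, 0.0, 0.3]
finger_gap: 0.292
```

```bash
python3 -c "
from h import *
rep(.533,-.228,.092,-98)"
```

```text
t 22.15 p [ 0.5318 -0.2297  0.0949] yaw -96.65 axis [-0.029 -0.024 -0.999] gap 0.292 F [-0.7  0.   0.3]
d cm [ 0.12  0.17 -0.29]
dyaw -0.024
```

Call:
{"api": "step_arm", "payload": {
  "steps": [
    [[0,0,0,-0.025,-1],[0,0,0,0,-1],[0,0,0,0,0.25],[0,0,0,0,0.25],[0,0,3,0,0.25],[0,0,4,0,0.5],[0,0,4,0,0.6],[0,0,3,0,0.6]]
  ]
}}

```text
time_s: 22.95
position: [0.5283, -0.2266, 0.2323]
orientation: [0.451, -0.479, 0.537, -0.528]
force: [0.9, -0.3, -0.1]
finger_gap: 0.767
```

Call:
{"api": "step_arm", "payload": {
  "steps": [
    [[-0.2,3.9,0,0.14,0.6],[-0.2,3.9,0,0.14,0.6],[-0.2,3.9,0,0.14,0.6],[-0.2,3.9,0,0.14,0.6],[-0.2,3.9,0,0.14,0.6],[-0.2,3.9,0,0.14,0.6],[-0.2,3.9,0,0.14,0.6],[-0.2,3.9,0,0.14,0.6]]
  ]
}}

```text
time_s: 23.75
position: [0.5184, 0.089, 0.2431]
orientation: [-0.673, 0.689, -0.179, 0.202]
force: [0.1, 0.8, 0.6]
finger_gap: 0.801
```

Call:
{"api": "step_arm", "payload": {
  "steps": [
    [[0,3,0,0.14,0.6],[0,3,0,0.14,0.6],[0,2,0,0.14,0.6],[0,0,0,0,0.6],[0,0,0,0,0.6]]
  ]
}}

```text
time_s: 24.25
position: [0.5179, 0.178, 0.2442]
orientation: [-0.702, 0.71, -0.021, 0.05]
force: [-0.2, 0.2, -0.2]
finger_gap: 0.801
```

Run:
```python
from h import *
rep(.512,.186,.012,-8)
t=cam('top','t5.png')
for k in('red','blue','yellow'): jar(t,k)
cv2.imwrite('pics/s5.png',cam('side')['image'])
c=cam('side'); c['image']=c['image'].copy(); hsv=cv2.cvtColor(c['image'],cv2.COLOR_BGR2HSV)
for n,h in(('blue',108),('yellow',27),('red',0)):
    dh=np.abs(hsv[...,0].astype(int)-h); dh=np.minimum(dh,180-dh)
    m=((dh<9)&(hsv[...,1]>110)&(hsv[...,2]>60)).astype(np.uint8)
    N,_,s,ce=cv2.connectedComponentsWithStats(m)
    for i in range(1,N):
        if s[i,4]>80: print('side',n,s[i],ce[i].round(1),ray(c,*ce[i],.06).round(3))
```

```text
t 24.25 p [0.5179 0.178  0.2442] yaw -5.69 axis [ 0.04  -0.014 -0.999] gap 0.801 F [-0.2  0.2 -0.2]
d cm [ -0.59   0.8  -23.22]
dyaw -0.04
blue [193.  198.2] 195 [0.5119 0.1857 0.066 ]
side blue [284 120  34  29 532] [299.3 132.3] [0.863 0.313 0.06 ]
side blue [196 162  19  16 253] [205.4 169.6] [0.514 0.186 0.06 ]
side blue [259 246  22  14 244] [270.8 252.7] [ 0.526 -0.184  0.06 ]
side yellow [172  32  36   7 128] [188.1  34.6] [0.98  1.996 0.06 ]
side yellow [172 152  18  15 235] [180.7 158.9] [0.47  0.271 0.06 ]
```

The blue jar is still at (0.512, 0.186) and the blue pocket lies at the load point.

Call:
{"api": "step_arm", "payload": {
  "steps": [
    [[-0.7,0.8,0,-0.04,0.6],[-0.1,0,-4,0,0.6],[-0.2,0,-4,0,0.6],[-0.1,0,-4,0,0.6],[-0.1,0,-3,0,0.6],[0,0,0,0,0.6],[0,0,0,0,0.6]]
  ]
}}

```text
time_s: 25.1
position: [0.5098, 0.1773, 0.0938]
orientation: [-0.7, 0.709, -0.04, 0.075]
force: [-0.1, -0.8, 0.9]
finger_gap: 0.8
```

```bash
python3 -c "
from h import *
rep(.512,.186,.012,-8)"
```

```text
t 25.1 p [0.5098 0.1773 0.0938] yaw -9.3 axis [ 0.048 -0.016 -0.999] gap 0.8 F [-0.1 -0.8  0.9]
d cm [ 0.22  0.87 -8.18]
dyaw 0.023
```

Call:
{"api": "step_arm", "payload": {
  "steps": [
    [[0.1,0.5,-0.5,0.02,0.6],[0.1,0.4,-1.5,0,0.6],[0,0,-2,0,0.6],[0,0,-1,0,0.6],[0,0,0,0,0.6],[0,0,0,0,0.6]]
  ]
}}

```text
time_s: 25.7
position: [0.5197, 0.1884, 0.0487]
orientation: [-0.702, 0.708, -0.028, 0.073]
force: [-0.3, 0.3, 0.0]
finger_gap: 0.799
```

```bash
python3 -c "
from h import *
rep(.512,.186,.012,-8)"
```

```text
t 25.7 p [0.5197 0.1884 0.0487] yaw -8.18 axis [ 0.064 -0.012 -0.998] gap 0.799 F [-0.3  0.3  0. ]
d cm [-0.77 -0.24 -3.67]
dyaw 0.003
```

Call:
{"api": "step_arm", "payload": {
  "steps": [
    [[-0.7,-0.2,0,0,0.6],[0,0,0,0,0.6],[-0.1,0,-1.8,0,0.6],[-0.1,0,-1.4,0,0.6],[0,0,0,0,0.6],[0,0,0,0,0.6]]
  ]
}}

```text
time_s: 26.3
position: [0.5138, 0.1872, 0.0211]
orientation: [-0.703, 0.707, -0.024, 0.077]
force: [0.1, 0.8, 0.0]
finger_gap: 0.802
```

```bash
python3 -c "
from h import *
rep(.512,.186,.012,-8)"
```

```text
t 26.3 p [0.5138 0.1872 0.0211] yaw -8.19 axis [ 0.074 -0.01  -0.997] gap 0.802 F [0.1 0.8 0. ]
d cm [-0.18 -0.12 -0.91]
dyaw 0.003
```

Call:
{"api": "step_arm", "payload": {
  "steps": [
    [[-0.2,-0.1,-0.6,0,0.6],[0,0,0,0,0.6],[0,0,0,0,-1],[0,0,0,0,-1],[0,0,0,0,-1],[0,0,0,0,-1],[0,0,0,0,-1],[0,0,0,0,-1]]
  ]
}}

```text
time_s: 27.1
position: [0.5148, 0.1866, 0.0181]
orientation: [-0.704, 0.706, -0.022, 0.079]
force: [-0.1, 0.1, 0.2]
finger_gap: 0.508
```

```bash
python3 -c "
from h import *
rep(.512,.186,.012,-8)"
```

```text
t 27.1 p [0.5148 0.1866 0.0181] yaw -8.2 axis [ 0.08  -0.009 -0.997] gap 0.508 F [-0.1  0.1  0.2]
d cm [-0.28 -0.06 -0.61]
dyaw 0.003
```

Call:
{"api": "step_arm", "payload": {
  "steps": [
    [[0,0,3,0,-1],[0,0,4,0,-1],[0,0,4,0,-1],[0,0,4,0,-1],[0,0,4,0,-1],[0,0,3,0,-1],[0,0,0,0,-1]]
  ]
}}

```text
time_s: 27.8
position: [0.5042, 0.1849, 0.2384]
orientation: [-0.702, 0.708, -0.029, 0.072]
force: [0.6, -0.2, -1.7]
finger_gap: 0.504
```

Call:
{"api": "step_arm", "payload": {
  "steps": [
    [[0.4,-4,0,0,-1],[0.4,-4,0,0,-1],[0.4,-4,0,0,-1],[0.4,-4,0,0,-1],[0.4,-4,0,0,-1],[0.4,-4,0,0,-1],[0.4,-4,0,0,-1],[0.4,-4,0,0,-1]]
  ]
}}

```text
time_s: 28.6
position: [0.5241, -0.1379, 0.217]
orientation: [0.706, -0.705, 0.035, -0.058]
force: [1.1, 1.1, -2.7]
finger_gap: 0.509
```

Call:
{"api": "step_arm", "payload": {
  "steps": [
    [[0.2,-2,0,0,-1],[0,0,0,0,-1],[0,0,0,0,-1]]
  ]
}}

```text
time_s: 28.9
position: [0.5211, -0.1619, 0.2074]
orientation: [0.707, -0.704, 0.043, -0.056]
force: [0.1, 0.9, -2.7]
finger_gap: 0.506
```

```bash
python3 -c "
from h import *
rep(.543,-.1587,.0435,-8)"
```

```text
t 28.9 p [ 0.5211 -0.1619  0.2074] yaw -7.98 axis [ 0.019  0.004 -1.   ] gap 0.506 F [ 0.1  0.9 -2.7]
d cm [  2.19   0.32 -16.39]
dyaw -0.0
```

Call:
{"api": "step_arm", "payload": {
  "steps": [
    [[1.0,0.1,0,0,-1],[1.0,0.2,0,0,-1],[0,0,0,0,-1],[0,0,-2,0,-1],[0,0,-2,0,-1],[0,0,-1.5,0,-1],[0,0,0,0,-1],[0,0,0,0,-1]]
  ]
}}

```text
time_s: 29.7
position: [0.545, -0.15, 0.1504]
orientation: [0.708, -0.703, 0.038, -0.052]
force: [0.6, 0.4, -1.1]
finger_gap: 0.509
```

```bash
python3 -c "
from h import *
rep(.545,-.1587,.047,-8)"
```

```text
t 29.7 p [ 0.545  -0.15    0.1504] yaw -7.28 axis [ 0.019  0.006 -1.   ] gap 0.509 F [ 0.6  0.4 -1.1]
d cm [ -0.    -0.87 -10.34]
dyaw -0.012
```

Call:
{"api": "step_arm", "payload": {
  "steps": [
    [[0,-0.7,0,-0.01,-1],[0,0,0,0,-1],[0,0,-1.5,0,-1],[0,0,-1.5,0,-1],[0,0,0,0,-1],[0,0,0,0,-1]]
  ]
}}

```text
time_s: 30.3
position: [0.5478, -0.1586, 0.1225]
orientation: [0.707, -0.704, 0.039, -0.058]
force: [0.3, 0.1, -1.2]
finger_gap: 0.505
```

```bash
python3 -c "
from h import *
rep(.545,-.1587,.047,-8)"
```

```text
t 30.3 p [ 0.5478 -0.1586  0.1225] yaw -7.88 axis [ 0.026  0.002 -1.   ] gap 0.505 F [ 0.3  0.1 -1.2]
d cm [-0.28 -0.01 -7.55]
dyaw -0.002
```

Call:
{"api": "step_arm", "payload": {
  "steps": [
    [[-0.3,0,-0.5,0,-1],[0,0,-1.5,0,-1],[0,0,-1,0,-1],[0,0,0,0,-1],[0,0,0,0,-1]]
  ]
}}

```text
time_s: 30.8
position: [0.5454, -0.1593, 0.0928]
orientation: [0.706, -0.704, 0.038, -0.059]
force: [-0.1, 0.2, -2.5]
finger_gap: 0.505
```

Run:
```python
from h import *
rep(.545,-.1587,.047,-8)
c=cam('side');cv2.imwrite('pics/c11.png',cv2.resize(c['image'][150:290,210:350],(600,600),interpolation=cv2.INTER_CUBIC))
```

```text
t 30.8 p [ 0.5454 -0.1593  0.0928] yaw -7.89 axis [ 0.029  0.001 -1.   ] gap 0.505 F [-0.1  0.2 -2.5]
d cm [-0.04  0.06 -4.58]
dyaw -0.002
```

View pics/c11.png

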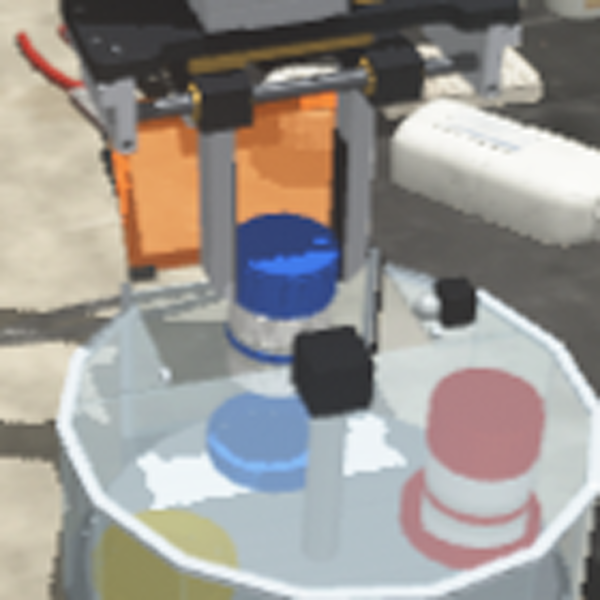

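Picture 13 (c11): the blue jar is entering the hatch at crop (285,290) above the blue pocket (265,440). The red jar stands in its pocket at (480,480).

Call:
{"api": "step_arm", "payload": {
  "steps": [
    [[0,0,-1,0,-1],[-0.1,0,-1.5,0,-1],[0,0,-0.5,0,-1],[0,0,0,0,-1],[0,0,0,0,-1]]
  ]
}}

```text
time_s: 31.35
position: [0.5461, -0.16, 0.0631]
orientation: [0.706, -0.705, 0.037, -0.06]
force: [-0.1, -0.5, -2.5]
finger_gap: 0.508
```

```bash
python3 -c "
from h import *
rep(.545,-.1587,.047,-8)"
```

```text
t 31.35 p [ 0.5461 -0.16    0.0631] yaw -7.88 axis [ 0.033 -0.001 -0.999] gap 0.508 F [-0.1 -0.5 -2.5]
d cm [-0.11  0.13 -1.61]
dyaw -0.002
```

Call:
{"api": "step_arm", "payload": {
  "steps": [
    [[-0.1,0.1,-0.8,0,-1],[-0.1,0,-0.6,0,-1],[0,0,0,0,-1],[0,0,0,0,-1]]
  ]
}}

```text
time_s: 31.75
position: [0.5449, -0.1593, 0.0492]
orientation: [0.705, -0.705, 0.036, -0.061]
force: [-0.0, 1.2, -2.2]
finger_gap: 0.504
```

Call:
{"api": "step_arm", "payload": {
  "steps": [
    [[-0.1,0,-0.2,0,-1],[0,0,0,0,-1]]
  ]
}}

```text
time_s: 31.95
position: [0.5442, -0.1594, 0.0474]
orientation: [-0.705, 0.705, -0.036, 0.061]
force: [-0.6, 0.4, -2.1]
finger_gap: 0.511
```

Call:
{"api": "step_arm", "payload": {
  "steps": [
    [[0,0,-0.2,0,-1],[0,0,0,0,-1]]
  ]
}}

```text
time_s: 32.15
position: [0.5459, -0.1594, 0.0475]
orientation: [0.705, -0.705, 0.035, -0.062]
force: [1.0, -0.3, -2.1]
finger_gap: 0.509
```

```bash
python3 -c "
from h import *
rep(.544,-.1587,.047,-8)"
```

```text
t 32.15 p [ 0.5459 -0.1594  0.0475] yaw -7.89 axis [ 0.039 -0.002 -0.999] gap 0.509 F [ 1.  -0.3 -2.1]
d cm [-0.19  0.07 -0.05]
dyaw -0.002
```

Call:
{"api": "step_arm", "payload": {
  "steps": [
    [[-0.1,0,0,0,0.25],[0,0,0,0,0.25],[0,0,0,0,0.25],[0,0,3,0,0.25],[0,0,4,0,0.25],[0,0,3,0,0.25],[0,0,0,0,0.25],[0,0,0,0,0.25]]
  ]
}}

```text
time_s: 32.95
position: [0.5436, -0.1596, 0.1499]
orientation: [-0.705, 0.705, -0.035, 0.062]
force: [0.4, -0.1, -0.3]
finger_gap: 0.623
```

Call:
{"api": "step_arm", "payload": {
  "steps": [
    [[-0.3,-2.4,0,0,0.25],[-0.3,-2.4,0,0,0.25],[-0.3,-2,0,0,0.25],[0,0,0,0,0.25],[0,0,0,0,0.25]]
  ]
}}

```text
time_s: 33.45
position: [0.5303, -0.226, 0.1416]
orientation: [0.708, -0.703, 0.039, -0.058]
force: [-0.1, 0.9, 0.4]
finger_gap: 0.626
```

```bash
python3 -c "
from h import *
rep(.533,-.228,.094,-8)"
```

```text
t 33.45 p [ 0.5303 -0.226   0.1416] yaw -7.84 axis [ 0.028  0.004 -1.   ] gap 0.626 F [-0.1  0.9  0.4]
d cm [ 0.27 -0.2  -4.76]
dyaw -0.003
```

Call:
{"api": "step_arm", "payload": {
  "steps": [
    [[0.1,-0.3,-1.5,0,0.25],[0,-0.1,-1.5,0,0.25],[0,0,-1,0,0.25],[0,0,0,0,0.25],[0,0,0,0,0.25]]
  ]
}}

```text
time_s: 33.95
position: [0.5297, -0.225, 0.0945]
orientation: [0.709, -0.702, 0.039, -0.055]
force: [0.0, 0.3, -0.5]
finger_gap: 0.626
```

```bash
python3 -c "
from h import *
rep(.533,-.228,.094,-8)"
```

```text
t 33.95 p [ 0.5297 -0.225   0.0945] yaw -7.63 axis [ 0.022  0.009 -1.   ] gap 0.626 F [ 0.   0.3 -0.5]
d cm [ 0.33 -0.3  -0.05]
dyaw -0.007
```

Call:
{"api": "step_arm", "payload": {
  "steps": [
    [[0.3,-0.3,0,0,0.25],[0,0,0,0,0.25],[0,0,0,0,-1],[0,0,0,0,-1],[0,0,0,0,-1],[0,0,0,0,-1],[0,0,0,0,-1]]
  ]
}}

```text
time_s: 34.65
position: [0.5333, -0.2285, 0.0968]
orientation: [0.709, -0.702, 0.039, -0.055]
force: [-2.5, -0.1, 0.8]
finger_gap: 0.292
```

Call:
{"api": "step_arm", "payload": {
  "steps": [
    [[0,0,0,-0.12,-1],[0,0,0,-0.12,-1],[0,0,0,-0.12,-1],[0,0,0,-0.12,-1],[0,0,0,-0.12,-1],[0,0,0,-0.12,-1],[0,0,0,-0.12,-1],[0,0,0,0,-1]]
  ]
}}

```text
time_s: 35.45
position: [0.5331, -0.2293, 0.0968]
orientation: [-0.619, 0.62, -0.332, 0.349]
force: [-0.4, -0.7, 1.2]
finger_gap: 0.298
```

Call:
{"api": "step_arm", "payload": {
  "steps": [
    [[0,0,0,-0.117,-1],[0,0,0,-0.117,-1],[0,0,0,-0.117,-1],[0,0,0,-0.117,-1],[0,0,0,-0.117,-1],[0,0,0,-0.117,-1],[0,0,0,0,-1],[0,0,0,0,-1]]
  ]
}}

```text
time_s: 36.25
position: [0.5326, -0.2296, 0.0968]
orientation: [-0.46, 0.467, -0.526, 0.541]
force: [-1.1, 0.2, 0.1]
finger_gap: 0.294
```

```bash
python3 -c "
from h import *
rep(.533,-.228,.094,-98)"
```

```text
t 36.25 p [ 0.5326 -0.2296  0.0968] yaw -98.02 axis [ 0.006 -0.022 -1.   ] gap 0.294 F [-1.1  0.2  0.1]
d cm [ 0.04  0.16 -0.28]
dyaw 0.0
```

Call:
{"api": "step_arm", "payload": {
  "steps": [
    [[0,0,0,0,0.25],[0,0,0,0,0.25],[0,0,3,0,0.25],[0,0,4,0,0.5],[0,0,4,0,0.6],[0,0,3,0,0.6],[0,0,0,0,0.6]]
  ]
}}

```text
time_s: 36.95
position: [0.5316, -0.228, 0.2397]
orientation: [-0.464, 0.47, -0.524, 0.538]
force: [0.7, -0.4, 0.7]
finger_gap: 0.794
```

Call:
{"api": "step_arm", "payload": {
  "steps": [
    [[-0.5,3.9,0,0.14,0.6],[-0.5,3.9,0,0.14,0.6],[-0.5,3.9,0,0.14,0.6],[-0.5,3.9,0,0.14,0.6],[-0.5,3.9,0,0.14,0.6],[-0.5,3.9,0,0.14,0.6],[-0.5,3.9,0,0.14,0.6],[-0.5,3.9,0,0.14,0.6]]
  ]
}}

```text
time_s: 37.75
position: [0.4866, 0.0903, 0.2303]
orientation: [0.683, -0.681, 0.181, -0.193]
force: [-0.3, 0.6, -0.6]
finger_gap: 0.802
```

Call:
{"api": "step_arm", "payload": {
  "steps": [
    [[-0.6,3.9,0,0.14,0.6],[-0.6,3.9,0,0.14,0.6],[-0.5,3.9,0,0.12,0.6],[-0.5,3.5,0,0,0.6],[-0.5,3,0,0,0.6],[0,0,0,0,0.6],[0,0,0,0,0.6]]
  ]
}}

```text
time_s: 38.45
position: [0.451, 0.2833, 0.2193]
orientation: [0.707, -0.706, 0.034, -0.037]
force: [-1.0, -0.5, -0.8]
finger_gap: 0.798
```

```bash
cat >> h.py <<'E'
def sidejars(c):
    hsv=cv2.cvtColor(c['image'],cv2.COLOR_BGR2HSV)
    for n,h in(('blue',108),('yellow',27),('red',0)):
        dh=np.abs(hsv[...,0].astype(int)-h); dh=np.minimum(dh,180-dh)
        m=((dh<9)&(hsv[...,1]>100)&(hsv[...,2]>60)).astype(np.uint8)
        m[:140]=0
        N,_,s,ce=cv2.connectedComponentsWithStats(m)
        for i in range(1,N):
            if s[i,4]>80: print('side',n,s[i],ce[i].round(1),ray(c,*ce[i],.06).round(3),ray(c,*ce[i],.035).round(3))
E
python3 - <<'E'
from h import *
rep(.47,.272,.012,-8)
t=cam('top','t6.png')
for k in('red','blue','yellow'): jar(t,k)
c=cam('side','s6.png'); sidejars(c)
E
```

```text
t 38.45 p [0.451  0.2833 0.2193] yaw -5.78 axis [ 0.003  0.002 -1.   ] gap 0.798 F [-1.  -0.5 -0.8]
d cm [  1.9   -1.13 -20.73]
dyaw -0.039
yellow [163.7 212.7] 206 [0.4693 0.2718 0.066 ]
side blue [290 140  25   9 106] [301.8 142.4] [0.833 0.242 0.06 ] [0.862 0.29  0.035]
side yellow [171 151  20  16 249] [180.5 158.8] [0.47  0.272 0.06 ] [0.481 0.322 0.035]
side red [214 156  18  15  84] [223.6 163.7] [0.569 0.2   0.06 ] [0.585 0.246 0.035]
```

Call:
{"api": "step_arm", "payload": {
  "steps": [
    [[0.9,-0.6,0,-0.04,0.6],[0.9,-0.6,0,0,0.6],[0,0,0,0,0.6],[0,0,-3,0,0.6],[0,0,-4,0,0.6],[0,0,-3,0,0.6],[0,0,0,0,0.6],[0,0,0,0,0.6]]
  ]
}}

```text
time_s: 39.35
position: [0.4772, 0.2629, 0.1203]
orientation: [0.706, -0.703, 0.052, -0.06]
force: [-0.2, 0.2, 0.5]
finger_gap: 0.803
```

```bash
python3 -c "
from h import *
rep(.47,.272,.012,-8)"
```

```text
t 39.35 p [0.4772 0.2629 0.1203] yaw -9.12 axis [ 0.012  0.004 -1.   ] gap 0.803 F [-0.2  0.2  0.5]
d cm [ -0.72   0.91 -10.83]
dyaw 0.019
```

Call:
{"api": "step_arm", "payload": {
  "steps": [
    [[-0.5,0.7,-1,0.01,0.6],[-0.2,0,-2,0,0.6],[-0.1,0,-2,0,0.6],[0,0,-1.5,0,0.6],[0,0,0,0,0.6],[0,0,0,0,0.6]]
  ]
}}

```text
time_s: 39.95
position: [0.476, 0.275, 0.0629]
orientation: [0.71, -0.7, 0.042, -0.062]
force: [-0.5, 0.9, -0.1]
finger_gap: 0.799
```

```bash
python3 -c "
from h import *
rep(.47,.272,.012,-8)"
```

```text
t 39.95 p [0.476  0.275  0.0629] yaw -8.45 axis [ 0.029  0.012 -1.   ] gap 0.799 F [-0.5  0.9 -0.1]
d cm [-0.6  -0.3  -5.09]
dyaw 0.008
```

Call:
{"api": "step_arm", "payload": {
  "steps": [
    [[-0.6,-0.3,0,0,0.6],[0,0,0,0,0.6],[-0.1,0,-1.5,0,0.6],[-0.1,0,-1.5,0,0.6],[0,0,0,0,0.6],[0,0,0,0,0.6]]
  ]
}}

```text
time_s: 40.55
position: [0.4727, 0.2745, 0.04]
orientation: [0.712, -0.698, 0.037, -0.066]
force: [-0.3, 0.8, 0.6]
finger_gap: 0.8
```

```bash
python3 -c "
from h import *
rep(.47,.272,.012,-8)"
```

```text
t 40.55 p [0.4727 0.2745 0.04  ] yaw -8.43 axis [ 0.042  0.017 -0.999] gap 0.8 F [-0.3  0.8  0.6]
d cm [-0.27 -0.25 -2.8 ]
dyaw 0.007
```

Call:
{"api": "step_arm", "payload": {
  "steps": [
    [[-0.3,-0.2,-1,0,0.6],[-0.1,0,-1.2,0,0.6],[0,0,-0.3,0,0.6],[0,0,0,0,0.6],[0,0,0,0,0.6]]
  ]
}}

```text
time_s: 41.05
position: [0.4697, 0.2727, 0.0148]
orientation: [0.713, -0.697, 0.036, -0.067]
force: [-0.6, -1.3, -0.7]
finger_gap: 0.803
```

```bash
python3 -c "
from h import *
rep(.47,.272,.012,-8)"
```

```text
t 41.05 p [0.4697 0.2727 0.0148] yaw -8.44 axis [ 0.045  0.018 -0.999] gap 0.803 F [-0.6 -1.3 -0.7]
d cm [ 0.03 -0.07 -0.28]
dyaw 0.008
```

Call:
{"api": "step_arm", "payload": {
  "steps": [
    [[0,0,0,0,-1],[0,0,0,0,-1],[0,0,0,0,-1],[0,0,0,0,-1],[0,0,0,0,-1],[0,0,0,0,-1]]
  ]
}}

```text
time_s: 41.65
position: [0.4709, 0.273, 0.0157]
orientation: [0.713, -0.697, 0.036, -0.068]
force: [0.4, -0.1, -0.8]
finger_gap: 0.506
```

```bash
python3 -c "
from h import *
rep(.47,.272,.012,-8)"
```

```text
t 41.65 p [0.4709 0.273  0.0157] yaw -8.44 axis [ 0.047  0.019 -0.999] gap 0.506 F [ 0.4 -0.1 -0.8]
d cm [-0.09 -0.1  -0.37]
dyaw 0.008
```

Call:
{"api": "step_arm", "payload": {
  "steps": [
    [[0,0,3,0,-1],[0,0,4,0,-1],[0,0,4,0,-1],[0,0,4,0,-1],[0,0,4,0,-1],[0,0,4,0,-1],[0,0,0,0,-1]]
  ]
}}

```text
time_s: 42.35
position: [0.4615, 0.2696, 0.2473]
orientation: [0.711, -0.7, 0.041, -0.063]
force: [-0.3, 0.7, -1.7]
finger_gap: 0.508
```

Call:
{"api": "step_arm", "payload": {
  "steps": [
    [[0.8,-4,0.1,0,-1],[0.8,-4,0.1,0,-1],[0.8,-4,0.1,0,-1],[0.8,-4,0.1,0,-1],[0.8,-4,0.1,0,-1],[0.8,-4,0.1,0,-1],[0.8,-4,0.1,0,-1],[0.8,-4,0.1,0,-1]]
  ]
}}

```text
time_s: 43.15
position: [0.5165, -0.0554, 0.2404]
orientation: [0.712, -0.699, 0.044, -0.051]
force: [1.3, 0.2, -2.2]
finger_gap: 0.505
```

Call:
{"api": "step_arm", "payload": {
  "steps": [
    [[0.8,-4,0.1,0,-1],[0.8,-3,0.1,0,-1],[0,0,0,0,-1],[0,0,0,0,-1]]
  ]
}}

```text
time_s: 43.55
position: [0.5279, -0.1323, 0.2322]
orientation: [0.713, -0.697, 0.052, -0.049]
force: [0.9, -0.5, -2.7]
finger_gap: 0.506
```

```bash
python3 -c "
from h import *
rep(.544,-.1587,.0438,-8)"
```

```text
t 43.55 p [ 0.5279 -0.1323  0.2322] yaw -8.19 axis [-0.004  0.023 -1.   ] gap 0.506 F [ 0.9 -0.5 -2.7]
d cm [  1.61  -2.64 -18.84]
dyaw 0.003
```

Call:
{"api": "step_arm", "payload": {
  "steps": [
    [[0.8,-1.3,0,0,-1],[0.8,-1.3,0,0,-1],[0,0,0,0,-1],[0,0,-2,0,-1],[0,0,-2.5,0,-1],[0,0,-2,0,-1],[0,0,0,0,-1],[0,0,0,0,-1]]
  ]
}}

```text
time_s: 44.35
position: [0.5462, -0.1557, 0.1646]
orientation: [0.714, -0.697, 0.05, -0.046]
force: [0.2, -0.0, -2.0]
finger_gap: 0.507
```

```bash
python3 -c "
from h import *
rep(.545,-.1587,.0447,-8)"
```

```text
t 44.35 p [ 0.5462 -0.1557  0.1646] yaw -7.8 axis [-0.004  0.024 -1.   ] gap 0.507 F [ 0.2 -0.  -2. ]
d cm [ -0.12  -0.3  -11.99]
dyaw -0.004
```

Call:
{"api": "step_arm", "payload": {
  "steps": [
    [[-0.1,-0.3,0,0,-1],[0,0,-2,0,-1],[0,0,-2,0,-1],[0,0,-1,0,-1],[0,0,0,0,-1],[0,0,0,0,-1]]
  ]
}}

```text
time_s: 44.95
position: [0.5511, -0.1615, 0.1224]
orientation: [0.712, -0.699, 0.045, -0.051]
force: [1.2, -0.4, -1.3]
finger_gap: 0.506
```

```bash
python3 -c "
from h import *
rep(.545,-.1587,.0447,-8)"
```

```text
t 44.95 p [ 0.5511 -0.1615  0.1224] yaw -7.71 axis [ 0.01   0.018 -1.   ] gap 0.506 F [ 1.2 -0.4 -1.3]
d cm [-0.61  0.28 -7.77]
dyaw -0.005
```

Call:
{"api": "step_arm", "payload": {
  "steps": [
    [[-0.6,0.3,0,0,-1],[0,0,0,0,-1],[0,0,-1.5,0,-1],[0,0,-1,0,-1],[0,0,0,0,-1],[0,0,0,0,-1]]
  ]
}}

```text
time_s: 45.55
position: [0.5462, -0.159, 0.0984]
orientation: [0.711, -0.7, 0.043, -0.052]
force: [-0.1, 0.7, -2.5]
finger_gap: 0.502
```

Run:
```python
from h import *
rep(.545,-.1587,.0447,-8)
c=cam('side');cv2.imwrite('pics/c12.png',cv2.resize(c['image'][150:290,210:350],(600,600),interpolation=cv2.INTER_CUBIC))
```

```text
t 45.55 p [ 0.5462 -0.159   0.0984] yaw -7.7 axis [ 0.014  0.015 -1.   ] gap 0.502 F [-0.1  0.7 -2.5]
d cm [-0.12  0.03 -5.37]
dyaw -0.005
```

View pics/c12.png

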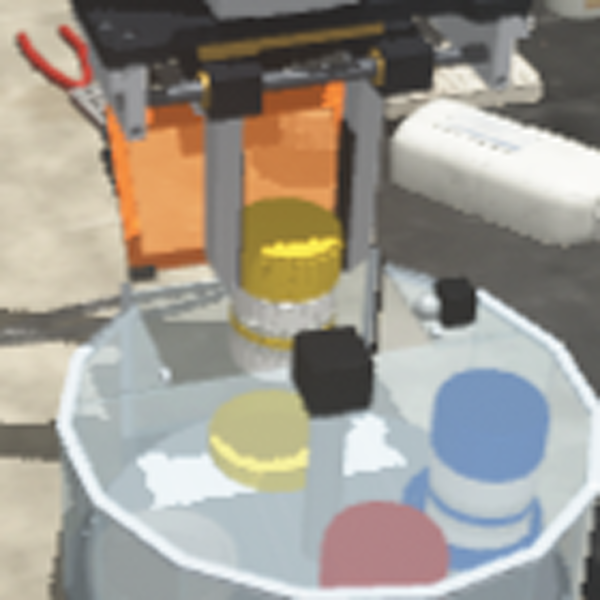

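Picture 14 (c12): the yellow jar is entering above its pocket (crop 265,440). Blue and red stand in theirs, and white is empty at lower left.

Call:
{"api": "step_arm", "payload": {
  "steps": [
    [[-0.2,0,-1,0,-1],[-0.1,0,-1.5,0,-1],[0,0,-0.5,0,-1],[0,0,0,0,-1],[0,0,0,0,-1]]
  ]
}}

```text
time_s: 46.1
position: [0.5432, -0.1592, 0.0667]
orientation: [0.711, -0.7, 0.043, -0.052]
force: [-0.3, -0.1, -2.8]
finger_gap: 0.506
```

```bash
python3 -c "
from h import *
rep(.544,-.1587,.0447,-8)"
```

```text
t 46.1 p [ 0.5432 -0.1592  0.0667] yaw -7.7 axis [ 0.014  0.015 -1.   ] gap 0.506 F [-0.3 -0.1 -2.8]
d cm [ 0.08  0.05 -2.2 ]
dyaw -0.005
```

Call:
{"api": "step_arm", "payload": {
  "steps": [
    [[0,0,-1,0,-1],[0,0,-0.8,0,-1],[0,0,0,0,-1],[0,0,0,0,-1]]
  ]
}}

```text
time_s: 46.5
position: [0.5442, -0.1596, 0.0483]
orientation: [0.711, -0.7, 0.042, -0.053]
force: [0.5, 0.4, -2.3]
finger_gap: 0.508
```

Call:
{"api": "step_arm", "payload": {
  "steps": [
    [[-0.1,0,-0.3,0,-1],[0,0,0,0,-1]]
  ]
}}

```text
time_s: 46.7
position: [0.5433, -0.1597, 0.0452]
orientation: [0.711, -0.7, 0.042, -0.053]
force: [-0.3, 0.2, -2.3]
finger_gap: 0.504
```

```bash
python3 -c "
from h import *
rep(.544,-.1587,.0447,-8)"
```

```text
t 46.7 p [ 0.5433 -0.1597  0.0452] yaw -7.7 axis [ 0.017  0.014 -1.   ] gap 0.504 F [-0.3  0.2 -2.3]
d cm [ 0.07  0.1  -0.05]
dyaw -0.005
```

Call:
{"api": "step_arm", "payload": {
  "steps": [
    [[0,0,-0.1,0,-1],[0,0,0,0,0.25],[0,0,0,0,0.25],[0,0,0,0,0.25],[0,0,3,0,0.25],[0,0,4,0,0.25],[0,0,3,0,0.25],[0,0,0,0,0.25]]
  ]
}}

```text
time_s: 47.5
position: [0.5442, -0.1602, 0.1493]
orientation: [0.71, -0.701, 0.041, -0.054]
force: [-0.2, -0.6, 0.6]
finger_gap: 0.626
```

Call:
{"api": "step_arm", "payload": {
  "steps": [
    [[-0.3,-2.4,0,0,0.25],[-0.3,-2.4,0,0,0.25],[-0.3,-2,0,0,0.25],[0,0,0,0,0.25],[0,0,0,0,0.25]]
  ]
}}

```text
time_s: 48.0
position: [0.5344, -0.2286, 0.147]
orientation: [0.711, -0.7, 0.04, -0.053]
force: [-0.2, -0.7, -0.6]
finger_gap: 0.625
```

```bash
python3 -c "
from h import *
rep(.533,-.228,.094,-8)"
```

```text
t 48.0 p [ 0.5344 -0.2286  0.147 ] yaw -7.62 axis [ 0.019  0.014 -1.   ] gap 0.625 F [-0.2 -0.7 -0.6]
d cm [-0.14  0.06 -5.3 ]
dyaw -0.007
```

Call:
{"api": "step_arm", "payload": {
  "steps": [
    [[0,0,-2,0,0.25],[0,0,-2,0,0.25],[0,0,-1,0,0.25],[0,0,0,0,0.25],[0,0,0,0,0.25]]
  ]
}}

```text
time_s: 48.5
position: [0.5343, -0.2236, 0.0939]
orientation: [0.712, -0.699, 0.04, -0.052]
force: [-0.3, 0.2, 0.8]
finger_gap: 0.625
```

```bash
python3 -c "
from h import *
rep(.533,-.228,.094,-8)"
```

```text
t 48.5 p [ 0.5343 -0.2236  0.0939] yaw -7.43 axis [ 0.018  0.017 -1.   ] gap 0.625 F [-0.3  0.2  0.8]
d cm [-0.13 -0.44  0.01]
dyaw -0.01
```

Call:
{"api": "step_arm", "payload": {
  "steps": [
    [[-0.1,-0.4,0,0,0.25],[0,0,0,0,0.25],[0,0,0,0,-1],[0,0,0,0,-1],[0,0,0,0,-1],[0,0,0,0,-1],[0,0,0,0,-1]]
  ]
}}

```text
time_s: 49.2
position: [0.533, -0.2286, 0.0973]
orientation: [0.711, -0.7, 0.04, -0.051]
force: [-2.3, -0.2, 0.6]
finger_gap: 0.299
```

Call:
{"api": "step_arm", "payload": {
  "steps": [
    [[0,0,0,-0.12,-1],[0,0,0,-0.12,-1],[0,0,0,-0.12,-1],[0,0,0,-0.12,-1],[0,0,0,-0.12,-1],[0,0,0,-0.12,-1],[0,0,0,-0.12,-1],[0,0,0,0,-1]]
  ]
}}

```text
time_s: 50.0
position: [0.5331, -0.229, 0.0973]
orientation: [0.623, -0.618, 0.332, -0.347]
force: [0.3, -1.2, 0.1]
finger_gap: 0.299
```

Call:
{"api": "step_arm", "payload": {
  "steps": [
    [[0,0,0,-0.11,-1],[0,0,0,-0.11,-1],[0,0,0,-0.11,-1],[0,0,0,-0.1,-1],[0,0,0,-0.1,-1],[0,0,0,-0.08,-1],[0,0,0,0,-1],[0,0,0,0,-1]]
  ]
}}

```text
time_s: 50.8
position: [0.5328, -0.2293, 0.0973]
orientation: [-0.49, 0.489, -0.502, 0.518]
force: [-1.3, -0.4, 0.5]
finger_gap: 0.293
```

```bash
python3 -c "
from h import *
rep(.533,-.228,.094,-94)"
```

```text
t 50.8 p [ 0.5328 -0.2293  0.0973] yaw -92.38 axis [ 0.016 -0.016 -1.   ] gap 0.293 F [-1.3 -0.4  0.5]
d cm [ 0.02  0.13 -0.33]
dyaw -0.028
```

Call:
{"api": "step_arm", "payload": {
  "steps": [
    [[0,0,0,-0.035,-1],[0,0,0,0,-1],[0,0,0,0,0.25],[0,0,0,0,0.25],[0,0,3,0,0.25],[0,0,4,0,0.25],[0,0,4,0,-0.5],[0,0,3,0,-1]]
  ]
}}

```text
time_s: 51.6
position: [0.5287, -0.2259, 0.2341]
orientation: [-0.483, 0.484, -0.512, 0.519]
force: [0.1, -0.6, 0.5]
finger_gap: 0.49
```

Call:
{"api": "step_arm", "payload": {
  "steps": [
    [[0.6,4,0,0,-1],[0.6,4,0,0,-1],[0.6,4,0,0,-1],[0.6,4,0,0,-1],[0.6,4,0,0,-1],[0,1,0,0,-1],[0,0,0,0,-1],[0,0,0,0,-1]]
  ]
}}

```text
time_s: 52.4
position: [0.565, -0.0127, 0.2439]
orientation: [-0.487, 0.482, -0.504, 0.525]
force: [-0.1, -1.1, 0.5]
finger_gap: 0.005
```

Run:
```python
from h import *
rep(.5615,-.025,.119)
t=cam('top','t8.png'); c=cam('side','s8.png')
cv2.imwrite('pics/c13.png',np.hstack([cv2.resize(t['image'][140:240,280:380],(390,390)),cv2.resize(c['image'][140:300,210:370],(390,390))]))
```

```text
t 52.4 p [ 0.565  -0.0127  0.2439] yaw -93.43 axis [ 0.026 -0.017 -1.   ] gap 0.005 F [-0.1 -1.1  0.5]
d cm [ -0.35  -1.23 -12.49]
```

View pics/c13.png

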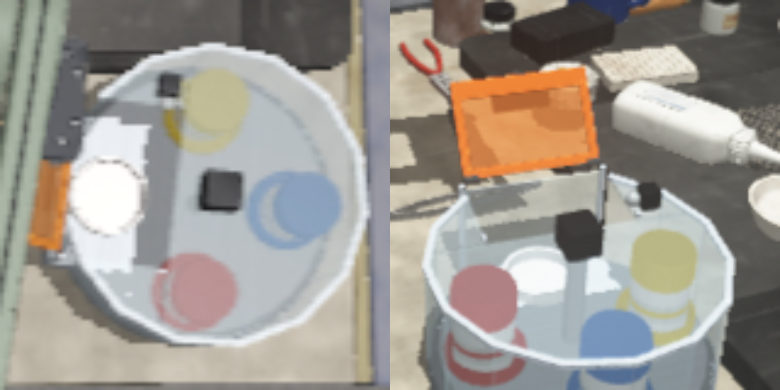

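Picture 15 (c13): all three jars stand in their pockets and the white one is under the hatch, top-crop (107,195). Next I go down behind the hatch and push it over.

Call:
{"api": "step_arm", "payload": {
  "steps": [
    [[0,0,-3,0,-1],[0,0,-4,0,-1],[0,0,-3,0,-1],[0,0,-1,0,-1],[0,0,0,0,-1]]
  ]
}}

```text
time_s: 53.0
position: [0.5664, -0.0218, 0.1332]
orientation: [-0.485, 0.478, -0.505, 0.53]
force: [-0.0, -0.6, -0.9]
finger_gap: 0.002
```

Run:
```python
from h import *
rep(.5615,-.025,.119)
```

```text
t 53.0 p [ 0.5664 -0.0218  0.1332] yaw -94.12 axis [ 0.031 -0.02  -0.999] gap 0.002 F [-0.  -0.6 -0.9]
d cm [-0.49 -0.32 -1.42]
```

Call:
{"api": "step_arm", "payload": {
  "steps": [
    [[-0.2,0,-1,0,-1],[-0.2,-1.5,0,0,-1],[-0.2,-1.5,0,0,-1],[-0.2,-1.5,0,0,-1],[-0.2,-1.5,0,0,-1],[0,0,0,0,-1]]
  ]
}}

```text
time_s: 53.6
position: [0.5613, -0.0895, 0.1308]
orientation: [-0.487, 0.475, -0.501, 0.535]
force: [0.2, 0.1, 0.7]
finger_gap: 0.005
```

Call:
{"api": "step_arm", "payload": {
  "steps": [
    [[-0.2,-1.5,0,0,-1],[-0.2,-1.5,0,0,-1],[-0.2,-1.5,0,0,-1],[0,0,0,0,-1]]
  ]
}}

```text
time_s: 54.0
position: [0.5564, -0.138, 0.1337]
orientation: [-0.488, 0.473, -0.5, 0.536]
force: [-0.3, -0.4, 0.6]
finger_gap: 0.005
```

Run:
```python
from h import *
rep(.546,-.135,.124)
t=cam('top');hsv=cv2.cvtColor(t['image'],cv2.COLOR_BGR2HSV)
c=cam('side','s9.png')
for n,im in(('top',t),('side',c)):
    hsv=cv2.cvtColor(im['image'],cv2.COLOR_BGR2HSV); m=((abs(hsv[...,0].astype(int)-12)<7)&(hsv[...,1]>180)&(hsv[...,2]>150)).astype(np.uint8)
    N,_,s,ce=cv2.connectedComponentsWithStats(m); print(n,[s[i].tolist() for i in range(1,N) if s[i,4]>30])
```

```text
t 54.0 p [ 0.5564 -0.138   0.1337] yaw -94.35 axis [ 0.05  -0.023 -0.998] gap 0.005 F [-0.3 -0.4  0.6]
d cm [-1.04  0.3  -0.97]
top [[296, 192, 18, 13, 66]]
side []
```

Call:
{"api": "step_arm", "payload": {
  "steps": [
    [[-0.4,-1.5,0,0,-1],[-0.5,-1.5,0,0,-1],[-0.4,-1.2,0,0,-1],[0,0,0,0,-1],[0,0,0,0,-1],[0,0,0,0,-1]]
  ]
}}

```text
time_s: 54.7
position: [0.5425, -0.1804, 0.1333]
orientation: [-0.489, 0.474, -0.5, 0.535]
force: [-1.4, -0.6, 0.3]
finger_gap: 0.004
```

Run:
```python
from h import *
rep(.5397,-.1805,.097)
c=cam('side','s10.png'); t=cam('top')
cv2.imwrite('pics/c14.png',np.hstack([cv2.resize(t['image'][140:240,280:380],(390,390)),cv2.resize(c['image'][140:300,210:370],(390,390))]))
```

```text
t 54.7 p [ 0.5425 -0.1804  0.1333] yaw -94.14 axis [ 0.049 -0.022 -0.999] gap 0.004 F [-1.4 -0.6  0.3]
d cm [-0.28 -0.01 -3.63]
```

View pics/c14.png

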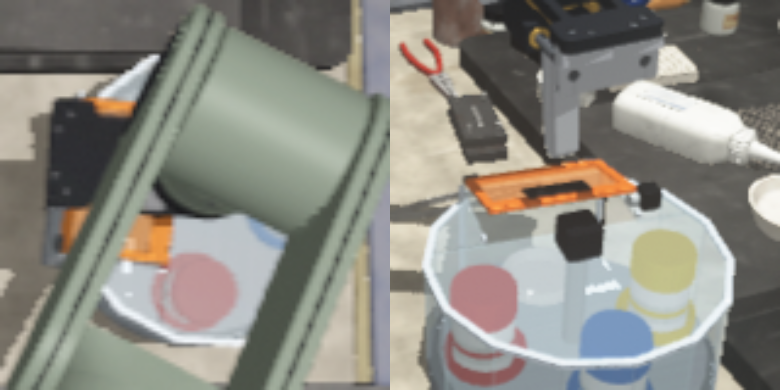

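Picture 16 (c14): the hatch has sunk onto its catch and the fingertips stand above the dark pad (crop 557,188). I press down.

Call:
{"api": "step_arm", "payload": {
  "steps": [
    [[-0.3,0,-1.2,0,-1],[0,0,-1.2,0,-1],[0,0,0,0,-1],[0,0,-0.6,0,-1],[0,0,0,0,-1]]
  ]
}}

```text
time_s: 55.3
position: [0.5385, -0.1782, 0.0994]
orientation: [-0.49, 0.475, -0.5, 0.533]
force: [-0.4, 0.5, 0.5]
finger_gap: 0.003
```

Call:
{"api": "step_arm", "payload": {
  "steps": [
    [[0,0,-0.8,0,-1],[0,0,-0.8,0,-1]]
  ]
}}

```text
time_s: 55.5
position: [0.5409, -0.1801, 0.0856]
orientation: [-0.49, 0.475, -0.498, 0.536]
force: [0.1, 1.1, 0.4]
finger_gap: 0.006
```

Call:
{"api": "step_arm", "payload": {
  "steps": [
    [[0,0,-0.8,0,-1],[0,0,-0.8,0,-1]]
  ]
}}

```text
time_s: 55.7
position: [0.5417, -0.1803, 0.0819]
orientation: [-0.49, 0.475, -0.498, 0.535]
force: [-25.0, 11.7, 60.0]
finger_gap: 0.004
```

Run:
```python
from h import *
rep(.5397,-.1805,.085)
```

```text
t 55.7 p [ 0.5417 -0.1803  0.0819] yaw -93.91 axis [ 0.051 -0.025 -0.998] gap 0.004 F [-25.   11.7  60. ]
d cm [-0.2  -0.02  0.31]
```

Call:
{"api": "step_arm", "payload": {
  "steps": [
    [[0,0,1,0,-1],[0,0,3,0,-1],[0,0,4,0,-1],[0,0,4,0,-1],[0,0,4,0,-1],[0,0,0,0,-1]]
  ]
}}

```text
time_s: 56.3
position: [0.5413, -0.1793, 0.249]
orientation: [-0.491, 0.475, -0.497, 0.536]
force: [0.7, -0.7, -0.5]
finger_gap: 0.003
```

Call:
{"api": "step_arm", "payload": {
  "steps": [
    [[-2,-4,0,0,-1],[-2,-4,0,0,-1],[-2,-4,0,0,-1],[-2,-4,0,0,-1],[-2,-4,0,0,-1],[0,0,0,0,-1],[0,0,0,0,-1]]
  ]
}}

```text
time_s: 57.0
position: [0.4375, -0.3828, 0.2425]
orientation: [-0.493, 0.475, -0.497, 0.533]
force: [0.7, -0.1, -0.3]
finger_gap: 0.002
```

Run:
```python
from h import *
rep()
def hull(c,a):
    n=np.array([.139,.990]);s=np.array([-.99,.139]);A=np.array([.533,-.228]);P=[]
    for l in(0,.08):
        for w in(-.058,.058):
            xy=A+n*(.11-l*np.cos(a))+s*w; P.append(proj(c,[*xy,.112+l*np.sin(a)]))
    P=np.array(P); return P.min(0).round(1),P.max(0).round(1)
for n in('top','side'):
    c=cam(n)
    def om(im):
        hsv=cv2.cvtColor(im,cv2.COLOR_BGR2HSV); m=((abs(hsv[...,0].astype(int)-12)<8)&(hsv[...,1]>110)&(hsv[...,2]>110)).astype(np.uint8)
        m[:150]=0;m[260:]=0;m[:,:225]=0;m[:,345:]=0
        N,_,s,_=cv2.connectedComponentsWithStats(m);return [s[i].tolist() for i in range(1,N) if s[i,4]>40]
    print(n,om(c['image'])); 
    if n=='side': print('before press',om(cv2.imread('pics/s10.png')))
    print('shut',hull(c,0),'catch .2',hull(c,.2))
sidejars(cam('side'))
```

```text
t 57.0 p [ 0.4375 -0.3828  0.2425] yaw -93.62 axis [ 0.054 -0.019 -0.998] gap 0.002 F [ 0.7 -0.1 -0.3]
top [[296, 165, 32, 43, 663]]
shut (array([294.3, 164. ]), array([326.8, 207.5])) catch .2 (array([294.3, 164. ]), array([327.2, 207.1]))
side [[293, 206, 18, 26, 259], [241, 209, 37, 30, 674]]
before press [[241, 205, 71, 23, 840]]
shut (array([239.7, 206.3]), array([310.3, 238.4])) catch .2 (array([239.7, 206.3]), array([310.7, 230.8]))
side blue [292 290  24   7  83] [303.4 293.3] [ 0.53  -0.302  0.06 ] [ 0.545 -0.281  0.035]
side blue [283 292  35  26 217] [297.7 309. ] [ 0.504 -0.329  0.06 ] [ 0.517 -0.309  0.035]
side yellow [261 150  15  15  93] [266.9 155.6] [0.698 0.201 0.06 ] [0.721 0.246 0.035]
side red [214 156  17  15  82] [223.5 163.6] [0.569 0.201 0.06 ] [0.585 0.247 0.035]
```

The hatch's lower edge moved from row 228 to row 239, and the shut prediction is 238.4, so it is shut. I do one last check that the carousel did not move, then hand in.

Run:
```python
from h import *
c=cam('side'); b=cv2.imread('pics/s10.png')
d=np.abs(c['image'].astype(int)-b).max(2)>40
for n,(x0,y0,x1,y1) in dict(red=(232,245,268,300),blue=(285,262,325,300),yellow=(303,230,340,275),knob=(276,226,300,250)).items():
    print(n,d[y0:y1,x0:x1].mean().round(3))
g=(c['image'][225:300,225:345]); cv2.imwrite('pics/last.png',g)
hsv=cv2.cvtColor(c['image'],cv2.COLOR_BGR2HSV)
for (u,v) in((248,262),(303,275),(322,245)): print(hsv[v,u],cv2.cvtColor(b,cv2.COLOR_BGR2HSV)[v,u])
```

```text
red 0.101
blue 0.0
yellow 0.003
knob 0.142
[178  70 185] [179  69 180]
[107  92 195] [107  92 191]
[ 28  72 195] [ 28  71 191]
```

```bash
python3 -c "
from bench import manip
print(manip.sign_off(), manip.state()['time_s'])"
```

```text
the job is handed in; nothing more can be done
the job is handed in; nothing more can be done
```

The job is handed in at about 57 s of the 210 s allowed. The red, blue and yellow jars are in their own pockets, the white pocket is at the hatch, and the hatch is pressed shut. The verdict is not reported to me.

**Last checks**
- **Jars:** The last picture before the hatch was pressed shows all three jars upright in their pockets, with blue about 4 mm off centre (10 mm allowed). After the press, the blue and yellow areas of the image were unchanged. The red and knob areas changed in 10–14 % of pixels, probably because the shut hatch and its shadow now overlap them. I had no pictures left to view to confirm that.
- **White pocket:** I stopped the last turn slightly short of the carousel's limit. That leaves the white pocket an estimated 4–7 mm from the load point (18 mm allowed).
- **Hatch:** Its lower edge is at row 239 in the side camera; the prediction for shut is 238.4.
- **Robot:** The arm is clear of everything.
- **Pliers and tweezers:** I never went near them, but I did not measure them again.

**What went wrong or disagreed**
- **Height offset:** The reported tool height was about 31 mm lower than the true height, so my first grip on the knob closed in the air above it. I found the offset by touching the knob top and used it from then on.
- **Force reading:** It showed no force when the fingers rested on the knob top, but the final press read 60 N vertically. That is well over the 10 N needed but below the 120 N wrist limit.

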